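Twist the walnut jar down into the one-handed jar holder

ROBOT

A 6-joint arm with a two-finger parallel gripper is mounted at the origin on the work surface. World frame = base frame: x ahead of the robot, y to its left, z up, the work surface at z = 0. Lengths are in m, angles in degrees, forces in N, time in s.
With the tool pointing down it reaches from about 0.375 to 0.9 m from the base axis. Payload 3.1 kg.
Tool frame: the origin (TCP) lies at the very end of the fingers, on their centre line; the grasp point (between the pads) lies 19 mm behind it; x points along the fingers, z is the direction in which the jaws open and shut, and the axes are right-handed (so a half turn about x gives the same grasp; the last joint's range is limited). The gripper opens to 87 mm and grips with 3 to 60 N. Pads are 19 mm wide; open, the fingers measure 117 mm over their backs; the gripper's body (75 mm by 190 mm) begins 51 mm behind the grasp point.
Start: joints at [58.47, 30.224, 82.088, -0, 67.689, -10.227], TCP at [0.227, 0.582, 0.223] pointing down, gripper open.
Joint ranges: [-176.69, 176.69], [-43.24, 126.21], [12.49, 139.97], [-82, 262], [0, 151.66], [-163.58, 163.58]. Speed limits (degrees/s): [159.86, 159.86, 180, 180, 180, 180].

INTERFACE

Orientations are given as a 3x3 rotation matrix whose columns are the frame's x, y, z axes.
In Python, from rig import bot gives the robot as it stands.
- The arm moves only by the tool send_rows, never from a script. Its arguments are lists of equal length, an entry for each row: "fingers": the opening, from 0 (shut) to 1 (fully open); "dp": the shift along the world's x, y, z in mm, a list of three; "turn": the turn, a rotation vector about the world's x, y, z in rad, a list of three. In form: {"fingers": [fingers, ...], "dp": [[tx, ty, tz], ...], "turn": [[rx, ry, rz], ...]}. A call has 1 to 10 rows; each row is the pose to reach, as a shift and turn from the pose measured when the call began; what a row does not reach only later rows make up. A row lasts 1/12 s, in which the tool goes at most 41.7 mm and 7.16 degrees, less where a joint would pass 70% of its speed; a pose out of reach is approached as far as the arm can. A call with a gripper value outside its range is refused whole. The fingers move at their own pace and stop on an object; the grip force is fixed at half the most. Time passes only in rows, so rows that repeat a pose let the fingers close. It gives the time, the measured TCP pose, the force and the opening at its end, in the units of the state.
- bot.read_state(): the state, without advancing time (a new reading comes with each control period).
- bot.capture(name): name is "scene" or "top" or "wrist"; returns a dict with "img" (384x512x3 uint8, blue, green, red), "z_map" (384x512 float32, m along the optical axis (not along the pixel's ray), 0 where there is no reading), "mtx" (3x3 intrinsics, pixels), "origin" and "orientation" of the camera in the world; the wrist camera has in their place "hand_eye" (4x4, takes a point from camera to tool coordinates, whose origin is the TCP and whose axes are the tool frame's). Camera axes: x right, y up, looking along -z (the intrinsics and any distortion apply to the point x, -y, -z); pixel columns grow to the right and rows downward; lengths in m; the calibration is good to about 2 mm. A picture is of the moment at which its call begins: read the wrist's pose just before it.
- bot.hand_in(): hands the job in, once; it reports no verdict.
The state is a dict: "time_s": time; "joint_positions": joint angles; "qvel": joint speeds; "tau": joint torques, N m; "position": TCP position; "tcp_rot": TCP orientation; "force": force on the tool from outside, world axes, zero at the start; "moment": the same for the moment, N m; "opening": opening from 0.0 (shut) to 1.0 (fully open).
Only numpy, scipy, OpenCV 4.12 (cv2) and the standard library are available. Lean on these libraries where they do the work, as an engineer would, in place of code of your own. Each camera call takes 0.05 s, during which the arm holds its last target.

TASK

Somebody left the spatula lying across the one-handed jar holder: lay it flat in the shallow utensil tray. Then take the tall jar of walnuts, set it in the mouth of the holder and twist it down between the snug rubber jaws, turning it all the way down, until it stands fully home on the holder's floor, upright and with its cap still done up tight. Let go of it, and leave the other things on the counter where they are.

Things in the scene. Friction and masses are not known exactly. Their poses are not given: they have to be found in the camera images.
- jar_holder: One-handed jar holder, screwed to the counter (fixed): grey upright cup, outside diameter 90 mm, rim 78 mm above the counter, on a round aluminium foot of diameter 132 mm, 10 mm thick. Three jaw housings stand out to 55 mm from the axis, up to 67 mm high. Bore 71 mm wide, open at the top, with three sprung rubber jaws in it. Origin: on the axis at counter height; z up.
- holder_floor (a point): Centre of the holder's inner floor, 20 mm above the counter; z up. The jar's underside rests here when fully home. Pushed straight down, the jar needs 35 to 50 N against the rubber; while it is turned (1 to 2 N m) by about 1 rad for each 10 mm of descent, 15 to 20 N is enough. It stays where it is left.
- holder_mouth (a point): Centre of the mouth at rim height, 58 mm above the floor inside.
- jaw_ring (a point): On the holder's axis, 36 mm above its floor: the top of the rubber faces of the three jaws, which reach down to 8 mm above the floor. Jaws 120 degrees apart, 22 mm wide, 29.5 mm from the axis at rest, pressed inwards by about 25 N each, giving way by up to 6.5 mm. Above this a smooth steel lead-in on each slopes out to 33.5 mm from the axis 16 mm higher.
- jar: The tall jar: straight clear glass of diameter 62 mm, full of walnuts, with a knurled steel twist cap of diameter 66 mm that is the top 20 mm of the 114 mm overall height (cap from 94 to 114 mm above the underside). About 0.39 kg (may differ by a quarter). Loose, standing. Origin: centre of its underside; z up along the jar. Its heel tapers to diameter 51 mm over the lowest 8 mm.
- cap_top (a point): Centre of the top face of the jar's cap, 114 mm above the jar's underside.
- jar_cap (a joint): The jar's twist cap, turning on the jar: 0 rad is done up tight (a stop), growing as it is unscrewed, that is counter-clockwise seen from above. It slips at about 0.5 N m, less than the jaws' grip on the jar; turned clockwise, the cap carries the jar with it.
- spatula: Green silicone spatula, 273 mm long, 0.085 kg, lying across the holder's rim at the start. Round handle of diameter 16 mm along its x axis from x = -130 to 65 mm, flat blade 48 mm wide and 7 mm thick from x = 73 to 143 mm. Origin: on the underside of the handle (z = 0), near the balance point; handle axis 8 mm above it; z up.
- tray: Shallow open aluminium utensil tray, fixed, outside 325 mm (x) by 112 mm (y), 20 mm high, walls and floor 4 mm thick. Origin: centre of its underside; z up. The spatula may lie in it either way round.
- pepper_mill: Turned dark wood pepper mill, 48 mm diameter, 148 mm tall, loose, close beside the jar. Leave alone. Origin: centre of its underside.
- tumbler: Tall drinking glass, 64 mm diameter, 130 mm tall, loose, close beside the jar. Leave alone. Origin: centre of its underside.
- oil_bottle: Green glass oil bottle, 52 mm diameter, 200 mm tall, loose, close beside the holder. Leave alone. Origin: centre of its underside.
- mug: White ceramic mug, 82 mm diameter, 95 mm tall, handle towards its +y, loose. Leave alone. Origin: centre of its underside.
- squat_jar: Low wide empty glass jar with steel cap, 80 mm diameter, 75 mm tall, loose. Not the jar to use. Origin: centre of its underside.

How it is judged:
By the outcome, as a careful person would: the job done as asked, in the order asked, and still so for the second after the job is handed in, with the robot touching nothing.
It also fails if it takes over 72 s, if anything falls off the work surface, if the arm or the gripper's body presses on something with over 40 N, if the wrist force passes 120 N, or if a joint passes its speed limit or range.

## Working session

There is one attempt and no reset: what is moved stays moved. The work goes in short steps, Python scripts to look and compute and a tool call to move; the robot and the scene stay as the last step left them, time stands still between calls to the robot, and variables do not carry over. Pictures are saved under pics/ and viewed, and the job is handed in when it is done.

Besides the shell and the picture viewer there is one more tool, called after "Request:" as name(argument=value, ...), one argument or row to a line, values as JSON. send_rows: Moves the arm, as the interface text tells. Its arguments: {"type":"object","properties":{"fingers":{"type":"array","items":{"type":"number"}},"dp":{"type":"array","items":{"type":"array","items":{"type":"number"}}},"turn":{"type":"array","items":{"type":"array","items":{"type":"number"}}}},"required":["fingers","dp","turn"]}

```bash
ls; mkdir -p pics; python3 - <<'E'
from rig import bot
import cv2,numpy as np
print(bot.read_state())
for n in ["scene","top","wrist"]:
    c=bot.capture(n); cv2.imwrite(f"pics/{n}0.png",c["img"]); np.savez(f"{n}0.npz",**c)
    print(n,c["mtx"].tolist(),[ (k,np.round(v,4).tolist()) for k,v in c.items() if k not in("img","z_map","mtx")], (c["z_map"]>0).mean())
E
```

```text
pics
{'time_s': 0.0, 'joint_positions': array([ 5.84688550e+01,  3.02782169e+01,  8.21563954e+01,  5.28352560e-05,
        6.76885166e+01, -1.02280953e+01]), 'qvel': array([-0.03218381, -0.00865835, -0.09422   ,  0.02973342, -0.09840961,
       -0.0390233 ]), 'tau': array([ 4.73064738e-04, -4.40032589e+01, -1.76597768e+01,  6.34713890e-02,
        5.81261551e-02, -1.40901511e-04]), 'position': array([0.22665602, 0.58167113, 0.22157961]), 'tcp_rot': array([[-1.12457519e-03, -9.31671549e-01,  3.63299959e-01],
       [-1.83127144e-03,  3.63301498e-01,  9.31669828e-01],
       [-9.99997691e-01,  3.82431932e-04, -2.11470335e-03]]), 'force': array([-0.7800245 , -0.46568232,  0.23434641]), 'moment': array([ 0.00162005,  0.02662971, -0.01099331]), 'opening': 0.9999243009916291}
scene [[416.95732411921455, 0.0, 249.60200835514493], [0.0, 416.95732411921455, 197.81099002047696], [0.0, 0.0, 1.0]] [('origin', [1.0429, 0.364, 0.954]), ('orientation', [[-0.5699, -0.6737, 0.4705], [0.8215, -0.4797, 0.3082], [0.0181, 0.5622, 0.8268]])] 0.9961140950520834
top [[381.28696707653086, 0.0, 259.3471939253778], [0.0, 381.28696707653086, 194.6594391131888], [0.0, 0.0, 1.0]] [('origin', [0.3561, 0.0609, 1.0559]), ('orientation', [[0.0283, 0.9832, -0.1802], [-0.9995, 0.0308, 0.0113], [0.0166, 0.1798, 0.9836]])] 0.9959920247395834
wrist [[336.1068859924431, 0.0, 247.63252085894175], [0.0, 336.1068859924431, 195.5052747500787], [0.0, 0.0, 1.0]] [('hand_eye', [[0.0006, 0.2677, -0.9635, -0.163], [-0.0007, 0.9635, 0.2677, 0.0738], [1.0, 0.0005, 0.0008, -0.0002], [0.0, 0.0, 0.0, 1.0]])] 0.995941162109375
```

View pics/scene0.png

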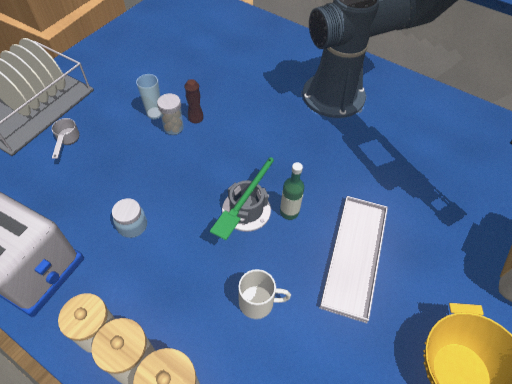

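View pics/top0.png

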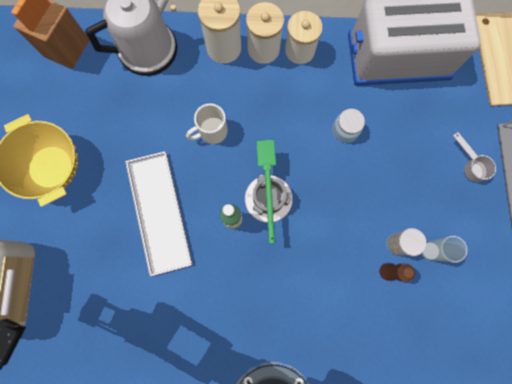

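View pics/wrist0.png

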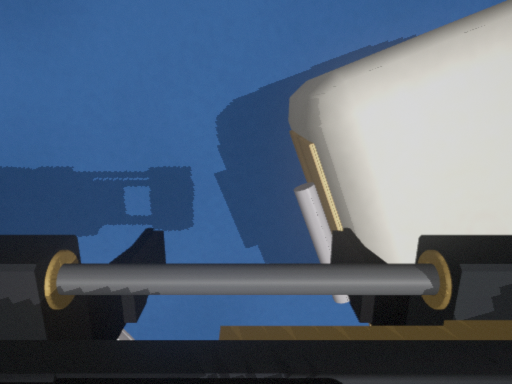

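The top view shows the spatula across the holder, with the blade at (266,153) and the tail at (272,242). The bottle is at (230,212), the tray at (158,213), the jar cap at (411,243), the mill at (404,273) and the tumbler at (453,249). Next I measure positions with depth.

```bash
cat > h.py <<'E'
import numpy as np,cv2
def cloud(c,T=None):
    z=c["z_map"].astype(float);K=c["mtx"];v,u=np.indices(z.shape)
    p=np.stack([(u-K[0,2])/K[0,0]*z,-(v-K[1,2])/K[1,1]*z,-z],-1)
    if T is None: R,o=c["orientation"],c["origin"]
    else: R,o=T[:3,:3],T[:3,3]
    P=p@R.T+o; P[z<=0]=np.nan
    return P
def circ(xy):
    A=np.c_[2*xy,np.ones(len(xy))];b=(xy**2).sum(1)
    s=np.linalg.lstsq(A,b,rcond=None)[0];return s[:2],np.sqrt(s[2]+s[:2]@s[:2])
def load(n): return dict(np.load(n))
E
python3 - <<'E'
from h import *
for n in ["top","scene"]:
    c=load(n+"0.npz");P=cloud(c);hsv=cv2.cvtColor(c["img"],cv2.COLOR_BGR2HSV)
    z=P[...,2]
    print(n,"counter z",np.nanmedian(z[(abs(hsv[...,0].astype(int)-108)<8)&(hsv[...,1]>180)&(abs(z)<.03)]))
    m=((z>.025)&(z<.26)).astype(np.uint8)
    k,l,s,ce=cv2.connectedComponentsWithStats(m)
    for i in range(1,k):
        if s[i,4]<60: continue
        Q=P[l==i]; zt=np.percentile(Q[:,2],99)
        T=Q[Q[:,2]>zt-.006]
        print(s[i],"ztop %.3f"%zt,"ctr",np.round((T[:,:2].min(0)+T[:,:2].max(0))/2,4),"ext",np.round(np.ptp(T[:,:2],axis=0),3),'all',np.round(Q[:,:2].min(0),3),np.round(Q[:,:2].max(0),3))
    g=(abs(hsv[...,0].astype(int)-68)<10)&(hsv[...,1]>170)&(z>.05)
    k,l,s,ce=cv2.connectedComponentsWithStats(g.astype(np.uint8)); i=1+np.argmax(s[1:,4])
    Q=P[l==i]; print("spat",s[i],hsv[l==i].mean(0))
    m0=Q.mean(0);U,S,Vt=np.linalg.svd(Q-m0,full_matrices=False);d=Vt[0]; d*=np.sign(d[0]); t=(Q-m0)@d
    print(m0,d,t.min(),t.max())
    for a in np.arange(t.min(),t.max(),.015):
        q=Q[(t>=a)&(t<a+.015)]; w=(q-m0)@np.array([-d[1],d[0],0]);print("%.3f"%a,np.round(np.median(q,0),4),'w %.3f'%np.ptp(w),'zmax %.4f'%q[:,2].max())
E
```

```text
top counter z 0.018814802135031616
[  12    0  160   69 7215] ztop 0.220 ctr [0.9552 0.6463] ext [0.043 0.031] all [0.908 0.305] [1.031 0.703]
[ 198    0   43   60 2109] ztop 0.192 ctr [0.9976 0.1696] ext [0.024 0.021] all [0.943 0.116] [1.029 0.223]
[ 350    0  131   83 9271] ztop 0.183 ctr [ 0.9759 -0.3605] ext [0.148 0.277] all [ 0.887 -0.512] [ 1.061 -0.198]
[ 247    2   37   58 1742] ztop 0.163 ctr [0.9966 0.0493] ext [0.018 0.021] all [0.947 0.001] [1.049 0.097]
[ 286   11   36   49 1379] ztop 0.138 ctr [ 0.9968 -0.0603] ext [0.021 0.019] all [ 0.95  -0.105] [ 1.045 -0.014]
[186 104  41  37 739] ztop 0.097 ctr [0.7353 0.1882] ext [0.08  0.078] all [0.693 0.147] [0.776 0.254]
[334 109  31  32 737] ztop 0.079 ctr [ 0.7494 -0.1956] ext [0.067 0.069] all [ 0.71  -0.232] [ 0.783 -0.156]
[   0  114   78   92 2961] ztop 0.087 ctr [0.6115 0.6363] ext [0.243 0.199] all [0.49  0.537] [0.733 0.739]
[454 133  42  48 505] ztop 0.055 ctr [ 0.6686 -0.542 ] ext [0.127 0.107] all [ 0.604 -0.597] [ 0.733 -0.488]
[ 253  140   39  104 1555] ztop 0.096 ctr [0.5467 0.0348] ext [0.268 0.051] all [ 0.411 -0.036] [0.682 0.067]
[220 204  22  25 415] ztop 0.202 ctr [0.4778 0.1211] ext [0.024 0.023] all [0.451 0.095] [0.501 0.146]
[ 388  228   79   34 1702] ztop 0.132 ctr [ 0.4078 -0.4249] ext [0.06  0.063] all [ 0.378 -0.457] [ 0.457 -0.298]
[   0  239   34   87 2459] ztop 0.153 ctr [0.31   0.6335] ext [0.161 0.04 ] all [0.19  0.614] [0.399 0.67 ]
[382 263  33  19 497] ztop 0.149 ctr [ 0.3498 -0.3047] ext [0.026 0.028] all [ 0.326 -0.324] [ 0.37  -0.283]
[260 379  27   5  82] ztop 0.048 ctr [0.0696 0.0007] ext [0.003 0.032] all [ 0.063 -0.032] [0.073 0.034]Traceback (most recent call last):
  File "<stdin>", line 14, in <module>
    return _wrapfunc(a, 'argmax', axis=axis, out=out, **kwds)
    return bound(*args, **kwds)
ValueError: attempt to get argmax of an empty sequence
```

```bash
python3 - <<'E'
from h import *
print(load("top0.npz")["img"][153,266],cv2.cvtColor(load("top0.npz")["img"][153:154,266:267],cv2.COLOR_BGR2HSV))
for n in ["top","scene"]:
    c=load(n+"0.npz");P=cloud(c);hsv=cv2.cvtColor(c["img"],cv2.COLOR_BGR2HSV).astype(int)
    z=P[...,2]
    b=(abs(hsv[...,0]-108)<8)&(hsv[...,1]>180)&(abs(z)<.03)
    print(n,"counter z",np.nanpercentile(z[b],[10,50,90]))
    if n=="scene":
      m=((z>.025)&(z<.26)).astype(np.uint8)
      k,l,s,ce=cv2.connectedComponentsWithStats(m)
      for i in range(1,k):
        if s[i,4]<60: continue
        Q=P[l==i]; zt=np.percentile(Q[:,2],99)
        T=Q[Q[:,2]>zt-.006]
        print(s[i],"ztop %.3f"%zt,"ctr",np.round((T[:,:2].min(0)+T[:,:2].max(0))/2,4),"ext",np.round(np.ptp(T[:,:2],axis=0),3))
    g=(abs(hsv[...,0]-65)<12)&(hsv[...,1]>150)&(hsv[...,2]>90)&(z>.04)&(z<.11)
    k,l,s,ce=cv2.connectedComponentsWithStats(g.astype(np.uint8)); i=1+np.argmax(s[1:,4])
    Q=P[l==i]; print("spat",s[i])
    m0=Q.mean(0);U,S,Vt=np.linalg.svd(Q-m0,full_matrices=False);d=Vt[0]; d*=np.sign(d[0]); t=(Q-m0)@d
    print(m0,d,t.min(),t.max())
    for a in np.arange(t.min(),t.max(),.02):
        q=Q[(t>=a)&(t<a+.02)]; w=(q-m0)@np.array([-d[1],d[0],0]);print("%.3f"%a,np.round(np.median(q,0),4),'w %.3f'%np.ptp(w),'zmax %.4f'%q[:,2].max())
    # jar cap
    q=P[(z>.108)&(z<.118)&(abs(P[...,0]-.41)<.06)&(P[...,1]<-.3)&(P[...,1]>-.40)]
    print("cap",len(q),np.round(np.median(q,0),4),np.round((q.min(0)+q.max(0))/2,4),np.round(np.ptp(q,axis=0),3))
    q=P[(z>.07)&(z<.083)&(np.hypot(P[...,0]-.55,P[...,1]-.035)<.06)&~g]
    print("rim",len(q),circ(q[:,:2]),np.round((q.min(0)+q.max(0))/2,4),np.round(np.ptp(q,axis=0),3))
    q=P[(z>.005)&(z<.017)&(np.hypot(P[...,0]-.55,P[...,1]-.035)<.08)]
    print("foot",len(q),np.round((q.min(0)+q.max(0))/2,4),np.round(np.ptp(q,axis=0),3))
    w=(hsv[...,1]<60)&(z>.0)&(z<.03)&(P[...,0]>.3)&(P[...,0]<.75)&(P[...,1]>.15)&(P[...,1]<.42)
    k,l,s,ce=cv2.connectedComponentsWithStats(w.astype(np.uint8)); i=1+np.argmax(s[1:,4])
    Q=P[l==i].astype(np.float32);print("tray",cv2.minAreaRect(Q[:,:2]),np.percentile(Q[:,2],[5,50,95]))
    T=Q[Q[:,2]>.013];print("traywall",cv2.minAreaRect(T[:,:2]))
E
```

```text
[118 186  96] [[[ 67 123 186]]]
top counter z [0.01268734 0.0188148  0.02484848]Traceback (most recent call last):
  File "<stdin>", line 17, in <module>
    return _wrapfunc(a, 'argmax', axis=axis, out=out, **kwds)
    return bound(*args, **kwds)
ValueError: attempt to get argmax of an empty sequence
```

```bash
python3 - <<'E'
from h import *
c=load("top0.npz")["img"];cv2.imwrite("pics/topz.png",cv2.resize(np.hstack([c[130:260,200:300],c[200:330,370:480]]),None,fx=3.7,fy=3.7,interpolation=cv2.INTER_CUBIC))
c=load("scene0.npz")["img"];cv2.imwrite("pics/scz.png",cv2.resize(c[60:260,120:320],None,fx=3,fy=3,interpolation=cv2.INTER_CUBIC))
E
```

```text
(no output)
```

View pics/topz.png

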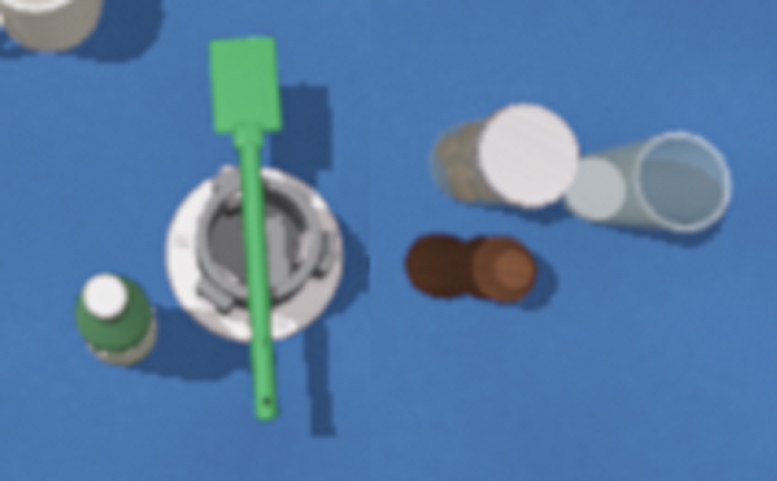

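View pics/scz.png

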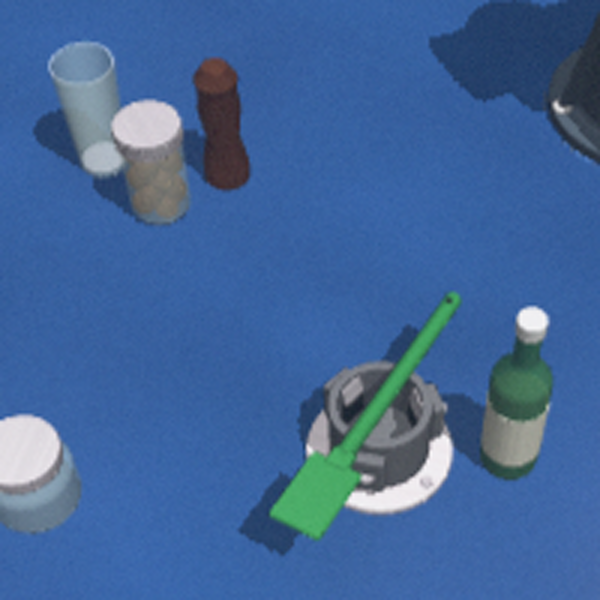

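The top view shows the blade at one end and the handle past the far rim. The jar stands between the mill and the tumbler. I'm relaxing the masks.

```bash
cat > m.py <<'E'
from h import *
for n in ["top","scene"]:
    c=load(n+"0.npz");P=cloud(c);hsv=cv2.cvtColor(c["img"],cv2.COLOR_BGR2HSV).astype(int)
    z=P[...,2]
    b=(abs(hsv[...,0]-108)<10)&(hsv[...,1]>100)&(abs(z)<.03)&(P[...,0]>.3)&(P[...,0]<.8)&(abs(P[...,1])<.4)
    print(n,"counter z",np.nanpercentile(z[b],[10,50,90]))
    if n=="scene":
      m=((z>.025)&(z<.26)).astype(np.uint8)
      k,l,s,ce=cv2.connectedComponentsWithStats(m)
      for i in range(1,k):
        if s[i,4]<60: continue
        Q=P[l==i]; zt=np.percentile(Q[:,2],99)
        T=Q[Q[:,2]>zt-.006]
        print(s[i],"ztop %.3f"%zt,"ctr",np.round((T[:,:2].min(0)+T[:,:2].max(0))/2,4),"ext",np.round(np.ptp(T[:,:2],axis=0),3))
    g=(abs(hsv[...,0]-66)<12)&(hsv[...,1]>90)&(hsv[...,2]>90)&(z>.04)&(z<.12)
    k,l,s,ce=cv2.connectedComponentsWithStats(g.astype(np.uint8)); i=1+np.argmax(s[1:,4])
    Q=P[l==i]; print("spat",s[i])
    m0=Q.mean(0);U,S,Vt=np.linalg.svd(Q-m0,full_matrices=False);d=Vt[0]; d*=np.sign(d[0]); t=(Q-m0)@d
    print(m0,d,t.min(),t.max())
    for a in np.arange(t.min(),t.max(),.02):
        q=Q[(t>=a)&(t<a+.02)]; w=(q-m0)@np.array([-d[1],d[0],0]);print("%.3f"%a,np.round(np.median(q,0),4),'w %.3f'%np.ptp(w),'zmax %.4f'%q[:,2].max())
    # jar cap
    q=P[(z>.108)&(z<.120)&(abs(P[...,0]-.41)<.06)&(P[...,1]<-.28)&(P[...,1]>-.385)]
    print("cap",len(q),np.round(np.median(q,0),4),np.round((q.min(0)+q.max(0))/2,4),np.round(np.ptp(q,axis=0),3))
    q=P[(z>.072)&(z<.083)&(np.hypot(P[...,0]-.55,P[...,1]-.035)<.06)&~g]
    print("rim",len(q),circ(q[:,:2]),np.round((q.min(0)+q.max(0))/2,4),np.round(np.ptp(q,axis=0),3))
    q=P[(z>.005)&(z<.017)&(np.hypot(P[...,0]-.55,P[...,1]-.035)<.08)]
    print("foot",len(q),np.round((q.min(0)+q.max(0))/2,4),np.round(np.ptp(q,axis=0),3))
    w=(hsv[...,1]<60)&(z>-.01)&(z<.03)&(P[...,0]>.3)&(P[...,0]<.8)&(P[...,1]>.15)&(P[...,1]<.45)
    k,l,s,ce=cv2.connectedComponentsWithStats(w.astype(np.uint8)); i=1+np.argmax(s[1:,4])
    Q=P[l==i].astype(np.float32);print("tray",cv2.minAreaRect(Q[:,:2]),np.percentile(Q[:,2],[5,50,95]))
E
python3 m.py
```

```text
top counter z [-0.00279382 -0.00027946  0.00226395]
spat [257 140  19 103 841]
[0.57986167 0.0304698  0.09044052] [ 0.99604279  0.08702964 -0.01801676] -0.16808264367563405 0.1007488209741682
-0.168 [0.4214 0.0173 0.0925] w 0.013 zmax 0.0968
-0.148 [0.4428 0.018  0.0926] w 0.013 zmax 0.0955
-0.128 [0.4608 0.0207 0.093 ] w 0.013 zmax 0.0971
-0.108 [0.4834 0.0214 0.0921] w 0.013 zmax 0.0963
-0.088 [0.5015 0.0242 0.0918] w 0.013 zmax 0.0994
-0.068 [0.5224 0.0249 0.0918] w 0.013 zmax 0.0991
-0.048 [0.5405 0.0278 0.092 ] w 0.013 zmax 0.0960
-0.028 [0.5616 0.0284 0.0927] w 0.016 zmax 0.0975
-0.008 [0.5822 0.0313 0.0922] w 0.013 zmax 0.0966
0.012 [0.6035 0.0319 0.0913] w 0.018 zmax 0.0954
0.032 [0.6212 0.0323 0.0891] w 0.046 zmax 0.0933
0.052 [0.6416 0.0355 0.0889] w 0.043 zmax 0.0932
0.072 [0.6607 0.0384 0.0889] w 0.045 zmax 0.0947
0.092 [0.6757 0.0388 0.0881] w 0.043 zmax 0.0928
cap 584 [ 0.4223 -0.3304  0.1138] [ 0.4034 -0.3252  0.1135] [0.107 0.077 0.011]
rim 289 (array([0.53918344, 0.02349517]), np.float64(0.04046392985234526)) [0.5398 0.0231 0.0774] [0.088 0.087 0.011]
foot 517 [0.5389 0.023  0.011 ] [0.129 0.131 0.012]Traceback (most recent call last):
  File "m.py", line 31, in <module>
    Q=P[l==i].astype(np.float32);print("tray",cv2.minAreaRect(Q[:,:2]),np.percentile(Q[:,2],[5,50,95]))
                                              ~~~~~~~~~~~~~~~^^^^^^^^^
cv2.error: OpenCV(4.12.0) /io/opencv/modules/imgproc/src/convhull.cpp:143: error: (-215:Assertion failed) total >= 0 && (depth == CV_32F || depth == CV_32S) in function 'convexHull'
```

```bash
sed -i 's/cv2.minAreaRect(Q\[:,:2\])/cv2.minAreaRect(np.ascontiguousarray(Q[:,:2]))/; s/(P\[...,1\]>-.385)\]/(P[...,1]>-.385)\&(hsv[...,1]<50)]/' m.py; python3 m.py | grep -v "w 0.0"; python3 - <<'E'
from h import *
# other objects near: side silhouettes in both
for n in ["top","scene"]:
    c=load(n+"0.npz");P=cloud(c);z=P[...,2]
    for nm,x,y,r,h in [("mill",.36,-.305,.045,.148),("tumbler",.408,-.425,.05,.13),("oil",.478,.12,.04,.2)]:
        for lo,hi in [(.01,.05),(.05,h-.03),(h-.012,h+.006)]:
            q=P[(z>lo)&(z<hi)&(np.hypot(P[...,0]-x,P[...,1]-y)<r)]
            if len(q)>8: print(n,nm,lo,hi,len(q),np.round((q.min(0)+q.max(0))/2,4)[:2],np.round(np.ptp(q,axis=0),3)[:2],circ(q[:,:2]))
E
```

```text
top counter z [-0.00279382 -0.00027946  0.00226395]
spat [257 140  19 103 841]
[0.57986167 0.0304698  0.09044052] [ 0.99604279  0.08702964 -0.01801676] -0.16808264367563405 0.1007488209741682
cap 569 [ 0.4233 -0.3309  0.1138] [ 0.4244 -0.3308  0.1136] [0.065 0.065 0.011]
rim 289 (array([0.53918344, 0.02349517]), np.float64(0.04046392985234526)) [0.5398 0.0231 0.0774] [0.088 0.087 0.011]
foot 517 [0.5389 0.023  0.011 ] [0.129 0.131 0.012]
tray ((0.4937775731086731, 0.33014732599258423), (0.33648917078971863, 0.12025254964828491), 16.519067764282227) [0.00042693 0.00418143 0.01928523]
scene counter z [-0.00048885  0.00184114  0.00415099]
[15  0 26  8 95] ztop 0.051 ctr [ 0.2703 -1.1881] ext [0.014 0.027]
[ 307    0  205  110 6039] ztop 0.258 ctr [-0.0352  0.0456] ext [0.303 0.277]
[   0   38   89   86 3700] ztop 0.190 ctr [ 0.5892 -0.7571] ext [0.143 0.077]
[ 136   74   47   58 1450] ztop 0.133 ctr [ 0.4093 -0.4257] ext [0.064 0.067]
[184  79  19  40 496] ztop 0.150 ctr [ 0.3498 -0.3037] ext [0.027 0.027]
[ 52 118  26  40 469] ztop 0.056 ctr [ 0.6707 -0.5395] ext [0.13  0.111]
[ 210  1
[... 2767 characters left out ...]
.42240247]), np.float64(0.02163490313563327))
scene tumbler 0.05 0.1 242 [ 0.4088 -0.4243] [0.06  0.062] (array([ 0.40870168, -0.42474641]), np.float64(0.028241737265870405))
scene tumbler 0.11800000000000001 0.136 199 [ 0.4096 -0.4257] [0.065 0.067] (array([ 0.40926388, -0.42455603]), np.float64(0.03032852721953927))
scene oil 0.01 0.05 150 [0.4877 0.1239] [0.036 0.049] (array([0.47780131, 0.12175014]), np.float64(0.02555296571889459))
scene oil 0.05 0.17 627 [0.4821 0.123 ] [0.047 0.052] (array([0.48440387, 0.12447638]), np.float64(0.018334295011366762))
scene oil 0.188 0.20600000000000002 104 [0.4787 0.1218] [0.025 0.024] (array([0.47925478, 0.12236648]), np.float64(0.009524576215186717))
```

Measurements from both cameras (m):

| Item | Position |
|---|---|
| Holder | (0.540, 0.024) |
| Spatula origin | about (0.5415, 0.027), heading 4.9° |
| Tray centre | (0.491, 0.329), at 16.6° |
| Jar | (0.4245, -0.330) |
| Mill | (0.350, -0.3045) |
| Tumbler | (0.4085, -0.425) |
| Bottle | (0.478, 0.1215) |

Next I move to above the spatula handle, 18 mm on the blade side of balance.

Request:
send_rows(
  fingers=[0.5,0.5,0.5,0.5,0.5,0.5,0.5,0.5,0.5,0.5],
  dp=[
    [0,0,40],
    [20,-30,50],
    [40,-66,50],
    [60,-100,50],
    [80,-133,50],
    [100,-166,50],
    [120,-200,50],
    [140,-233,50],
    [160,-266,50],
    [180,-299,50],
  ],
  turn=[
    [0,0,0],
    [0,0,0.06],
    [0,0,0.12],
    [0,0,0.18],
    [0,0,0.24],
    [0,0,0.3],
    [0,0,0.36],
    [0,0,0.42],
    [0,0,0.459],
    [0,0,0.459],
  ],
)

```text
time_s: 0.98
position: [0.4071, 0.2811, 0.2717]
tcp_rot: [[-0.0, -0.996, -0.089], [-0.002, -0.089, 0.996], [-1.0, 0.0, -0.002]]
force: [1.5, 0.4, -0.1]
opening: 0.508
```

Request:
send_rows(
  fingers=[0.5,0.5,0.5,0.5,0.5,0.5,0.5,0.5,0.5,0.5],
  dp=[
    [20,-33,0],
    [40,-66,0],
    [60,-100,0],
    [80,-133,0],
    [100,-166,0],
    [120,-200,0],
    [140,-233,0],
    [153,-253,0],
    [153,-253,0],
    [153,-253,0],
  ],
  turn=[
    [0,0,0],
    [0,0,0],
    [0,0,0],
    [0,0,0],
    [0,0,0],
    [0,0,0],
    [0,0,0],
    [0,0,0],
    [0,0,0],
    [0,0,0],
  ],
)

```text
time_s: 1.82
position: [0.5603, 0.0269, 0.2711]
tcp_rot: [[-0.002, -0.996, -0.086], [-0.001, -0.086, 0.996], [-1.0, 0.002, -0.001]]
force: [-0.1, 0.4, -0.0]
opening: 0.502
```

```bash
cat > snap.py <<'E'
import sys
from rig import bot
from h import *
def tag(names,t):
    s=bot.read_state();R=s["tcp_rot"]
    print("t",s["time_s"],"p",np.round(s["position"],4),"yaw",np.round(np.degrees(np.arctan2(R[1,2],R[0,2])),2),"x",np.round(R[:,0],4),"q",np.round(s["joint_positions"],1),"F",np.round(s["force"],1),"M",np.round(s["moment"],2),"op",round(float(s["opening"]),3))
    for n in names:
        c=bot.capture(n)
        if n=="wrist":
            T=np.eye(4);T[:3,:3]=R;T[:3,3]=s["position"];c["T"]=T@c["hand_eye"]
        np.savez(f"{n}{t}.npz",**c);cv2.imwrite(f"pics/{n}{t}.png",c["img"])
if __name__=="__main__": tag(sys.argv[2:],sys.argv[1])
E
python3 snap.py 1 wrist scene
```

```text
t 1.8167 p [0.5603 0.0269 0.2711] yaw 94.92 x [-0.0016 -0.0012 -1.    ] q [-8.600e+00  2.220e+01  8.800e+01 -1.000e-01  6.990e+01 -1.035e+02] F [-0.1  0.4 -0. ] M [0.04 0.07 0.01] op 0.502
```

View pics/wrist1.png

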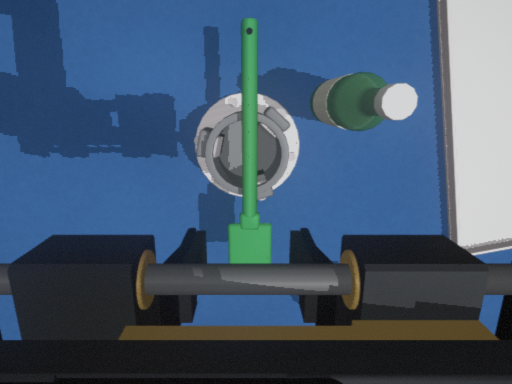

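View pics/scene1.png

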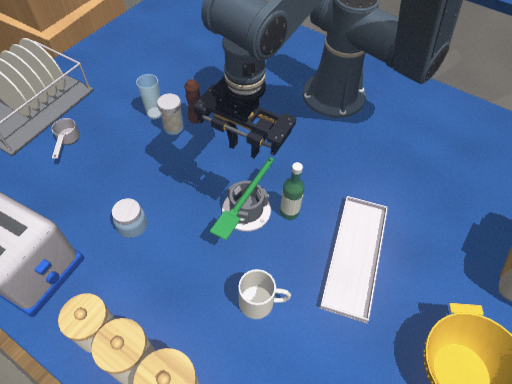

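The wrist view shows the handle at column 250 running between the fingers, with the bottle to the right. I'm checking the handle pose in the wrist cloud.

```bash
cat > w1.py <<'E'
from h import *
c=load("wrist1.npz");P=cloud(c,c["T"]);hsv=cv2.cvtColor(c["img"],cv2.COLOR_BGR2HSV).astype(int);z=P[...,2]
g=(abs(hsv[...,0]-62)<14)&(hsv[...,1]>90)&(hsv[...,2]>90)&(z>.04)&(z<.12)
Q=P[g];
for a in np.arange(.40,.69,.02):
    q=Q[(Q[:,0]>=a)&(Q[:,0]<a+.02)]
    if len(q)>5: print(np.round(np.median(q,0),4),"y",np.round((q[:,1].min()+q[:,1].max())/2,4),np.round(np.ptp(q[:,1]),3),"zmax",q[:,2].max().round(4))
print(Q.min(0),Q.max(0))
q=P[(z>.072)&(z<.083)&(np.hypot(P[...,0]-.54,P[...,1]-.024)<.055)&~g]
print("rim",circ(q[:,:2]),(q.min(0)+q.max(0))/2,np.ptp(q,axis=0))
b=(abs(hsv[...,0]-108)<10)&(abs(z)<.03);print("counter",np.median(z[b]))
q=P[(z>.02)&(np.hypot(P[...,0]-.478,P[...,1]-.1215)<.04)]
for lo in np.arange(.02,.21,.02):
    r=q[(q[:,2]>lo)&(q[:,2]<lo+.02)]
    if len(r)>5: print("oil",lo.round(2),(r.min(0)+r.max(0))[:2]/2,np.ptp(r,axis=0)[:2])
# top of top0
E
python3 w1.py
```

```text
[0.4162 0.0162 0.0937] y 0.0161 0.013 zmax 0.0968
[0.431  0.0175 0.0936] y 0.0168 0.015 zmax 0.0961
[0.4499 0.0186 0.0936] y 0.0185 0.015 zmax 0.0963
[0.4699 0.0202 0.0936] y 0.0203 0.015 zmax 0.0963
[0.4902 0.0224 0.0937] y 0.0225 0.015 zmax 0.0961
[0.5097 0.024  0.0935] y 0.0237 0.016 zmax 0.0961
[0.5297 0.0259 0.0935] y 0.026 0.015 zmax 0.0961
[0.55   0.0276 0.0936] y 0.0277 0.015 zmax 0.0962
[0.5698 0.0293 0.0935] y 0.0289 0.016 zmax 0.0962
[0.5899 0.0311 0.0935] y 0.0312 0.016 zmax 0.0966
[0.6133 0.0342 0.0915] y 0.0332 0.046 zmax 0.0958
[0.63   0.0344 0.0902] y 0.0342 0.048 zmax 0.0922
[0.6493 0.0354 0.0902] y 0.0365 0.048 zmax 0.0925
[0.6602 0.0181 0.0899] y 0.0186 0.007 zmax 0.0901
[0.4118598  0.00931993 0.08552115] [0.66162409 0.06032729 0.09682444]
rim (array([0.53951464, 0.02353099]), np.float64(0.040076086802271385)) [0.53998709 0.02363548 0.07662755] [0.08763982 0.08910942 0.00922351]
counter 0.0008698673988635774
oil 0.02 [0.4782093 0.1049608] [0.04952278 0.02044697]
oil 0.04 [0.47859682 0.10583486] [0.04954876 0.02196732]
oil 0.06 [0.4783529  0.10534353] [0.04956584 0.02112654]
oil 0.08 [0.4779871  0.10702012] [0.05114471 0.0244423 ]
oil 0.1 [0.47776699 0.10604474] [0.05028547 0.02155842]
oil 0.12 [0.4773374  0.11848546] [0.05092797 0.04613277]
oil 0.14 [0.4776113  0.11814034] [0.03211903 0.02657336]
oil 0.16 [0.47759378 0.11528999] [0.02011752 0.00921927]
oil 0.18 [0.47763949 0.12095232] [0.02404133 0.02412596]
oil 0.2 [0.47737705 0.12116394] [0.02362276 0.02419658]
```

Request:
send_rows(
  fingers=[0.5,0.5,0.5,0.5,0.5,0.5,0.5,0.5],
  dp=[
    [0,1.5,-35],
    [0,1.5,-70],
    [0,1.5,-105],
    [0,1.5,-140],
    [0,1.5,-165],
    [0,1.5,-180],
    [0,1.5,-190],
    [0,1.5,-190],
  ],
  turn=[
    [0,0,0],
    [0,0,0],
    [0,0,0],
    [0,0,0],
    [0,0,0],
    [0,0,0],
    [0,0,0],
    [0,0,0],
  ],
)

```text
time_s: 2.58
position: [0.5575, 0.0318, 0.0798]
tcp_rot: [[-0.006, -0.996, -0.091], [-0.0, -0.091, 0.996], [-1.0, 0.006, 0.0]]
force: [0.5, 0.6, -0.1]
opening: 0.496
```

Request:
send_rows(
  fingers=[0.1,0.1,0.1,0.1,0.1,0.1,0.1,0.1],
  dp=[
    [0,0,0],
    [0,0,0],
    [0,0,0],
    [0,0,0],
    [0,0,0],
    [0,0,0],
    [0,0,0],
    [0,0,0],
  ],
  turn=[
    [0,0,0],
    [0,0,0],
    [0,0,0],
    [0,0,0],
    [0,0,0],
    [0,0,0],
    [0,0,0],
    [0,0,0],
  ],
)

```text
time_s: 3.25
position: [0.5581, 0.0316, 0.0805]
tcp_rot: [[-0.004, -0.996, -0.09], [-0.0, -0.09, 0.996], [-1.0, 0.004, -0.0]]
force: [-0.3, 0.7, 5.6]
opening: 0.171
```

Request:
send_rows(
  fingers=[0.1,0.1,0.1,0.1,0.1,0.1,0.1],
  dp=[
    [0,0,10],
    [0,0,35],
    [0,0,70],
    [0,0,105],
    [0,0,140],
    [0,0,165],
    [0,0,165],
  ],
  turn=[
    [0,0,0],
    [0,0,0],
    [0,0,0],
    [0,0,0],
    [0,0,0],
    [0,0,0],
    [0,0,0],
  ],
)

```text
time_s: 3.83
position: [0.5614, 0.0313, 0.2519]
tcp_rot: [[0.008, -0.996, -0.091], [-0.002, -0.091, 0.996], [-1.0, -0.008, -0.003]]
force: [1.3, 0.2, -1.7]
opening: 0.171
```

```bash
python3 snap.py 2 wrist scene top
```

```text
t 3.8333 p [0.5614 0.0313 0.2519] yaw 95.2 x [ 0.0078 -0.002  -1.    ] q [-8.200e+00  2.320e+01  8.960e+01 -1.000e-01  6.670e+01 -1.033e+02] F [ 1.3  0.2 -1.7] M [ 0.03 -0.04 -0.02] op 0.171
```

View pics/wrist2.png

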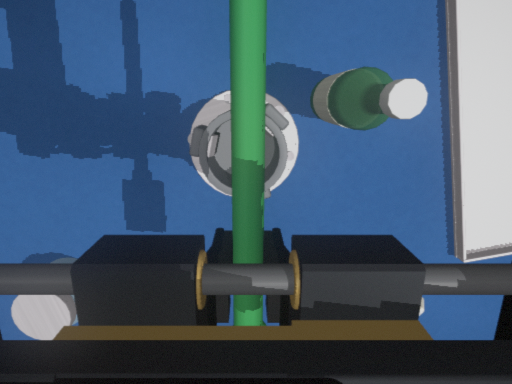

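View pics/scene2.png

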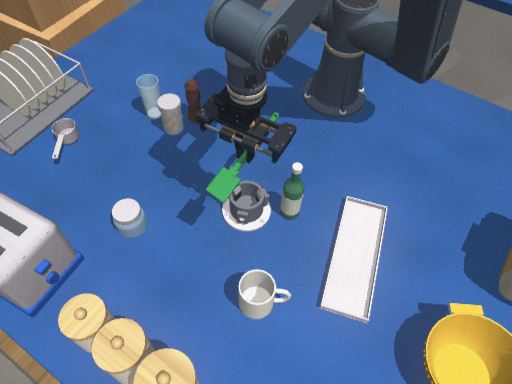

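The spatula is held level and clear of the holder, with the handle at columns 232-268. I'm checking its pitch and the tail, then re-measuring the tray from this view.

```bash
python3 - <<'E'
from h import *
for n in ["wrist2","scene2"]:
    c=load(n+".npz");P=cloud(c,c.get("T"));hsv=cv2.cvtColor(c["img"],cv2.COLOR_BGR2HSV).astype(int);z=P[...,2]
    g=(abs(hsv[...,0]-62)<14)&(hsv[...,1]>90)&(hsv[...,2]>60)&(z>.2)&(z<.33)
    Q=P[g]
    for a in np.arange(.40,.71,.03):
        q=Q[(Q[:,0]>=a)&(Q[:,0]<a+.03)]
        if len(q)>5: print(n,np.round(np.median(q,0),4))
    print(Q.min(0),Q.max(0))
    if n=="wrist2":
        q=P[(z>.072)&(z<.083)&(np.hypot(P[...,0]-.54,P[...,1]-.024)<.055)]
        print("rim",circ(q[:,:2]),(q.min(0)+q.max(0))/2)
E
```

```text
wrist2 [0.454  0.022  0.2635]
wrist2 [0.4743 0.0235 0.2638]
wrist2 [0.5045 0.0263 0.2641]
wrist2 [0.5343 0.029  0.2645]
wrist2 [0.5566 0.0306 0.2646]
wrist2 [0.59   0.0339 0.2651]
[0.44682239 0.01389074 0.25630174] [0.60384089 0.04415915 0.26761787]
rim (array([0.53951952, 0.0236442 ]), np.float64(0.04016043596580507)) [0.5409548  0.02335688 0.07665782]
scene2 [0.4221 0.022  0.2619]
scene2 [0.4351 0.0227 0.2621]
scene2 [0.5697 0.0331 0.2631]
scene2 [0.5973 0.0381 0.2622]
scene2 [0.6272 0.0397 0.2594]
scene2 [0.6553 0.0417 0.2601]
scene2 [0.6777 0.0428 0.2602]
[0.41478216 0.01417285 0.24797264] [0.68567749 0.06469843 0.27173435]
```

Request:
send_rows(
  fingers=[0.1,0.1,0.1,0.1,0.1,0.1,0.1,0.1,0.1,0.1],
  dp=[
    [-4,20,5],
    [-11,56,5],
    [-18,92,5],
    [-25,128,5],
    [-32,164,5],
    [-39,200,5],
    [-46,236,5],
    [-53,270,5],
    [-59,301,5],
    [-59,301,5],
  ],
  turn=[
    [0,0,0],
    [0,0,0.03],
    [0,0,0.06],
    [0,0,0.09],
    [0,0,0.12],
    [0,0,0.15],
    [0,0,0.18],
    [0,0,0.2],
    [0,0,0.2],
    [0,0,0.2],
  ],
)

```text
time_s: 4.82
position: [0.495, 0.3377, 0.2476]
tcp_rot: [[-0.01, -0.957, -0.291], [0.0, -0.291, 0.957], [-1.0, 0.01, 0.003]]
force: [-0.0, -0.4, -0.6]
opening: 0.174
```

```bash
python3 snap.py 3 wrist top; python3 - <<'E'
from h import *
for n in ["wrist3"]:
    c=load(n+".npz");P=cloud(c,c.get("T"));hsv=cv2.cvtColor(c["img"],cv2.COLOR_BGR2HSV).astype(int);z=P[...,2]
    g=(abs(hsv[...,0]-62)<14)&(hsv[...,1]>90)&(z>.2)&(z<.33);Q=P[g]
    for a in np.arange(.34,.6,.04):
        q=Q[(Q[:,0]>=a)&(Q[:,0]<a+.04)]
        if len(q)>5: print(n,np.round(np.median(q,0),4))
    t=(z>.014)&(z<.026)&(np.hypot(P[...,0]-.49,P[...,1]-.33)<.2)&(hsv[...,1]<80)
    T=np.ascontiguousarray(P[t][:,:2].astype(np.float32));print(len(T),cv2.minAreaRect(T))
E
```

```text
t 4.8167 p [0.495  0.3377 0.2476] yaw 106.94 x [-1.050e-02  2.000e-04 -9.999e-01] q [ 23.5  26.9  83.9   0.3  69.8 -83.5] F [-0.  -0.4 -0.6] M [ 0.04 -0.   -0.02] op 0.174
wrist3 [0.4021 0.31   0.261 ]
wrist3 [0.4376 0.3212 0.261 ]
wrist3 [0.4788 0.3327 0.2607]
wrist3 [0.5227 0.346  0.2603]
2161 ((0.47792333364486694, 0.25539326667785645), (0.2582770586013794, 0.2398281693458557), 16.52381706237793)
```

View pics/wrist3.png

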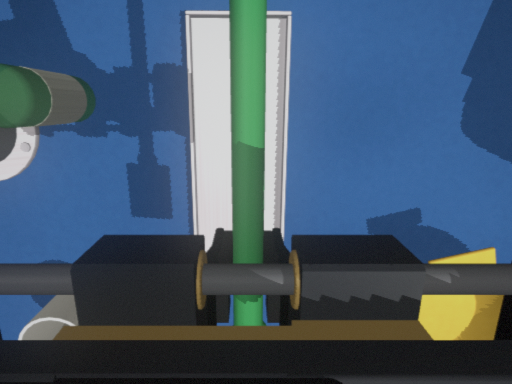

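The spatula is over the tray and nearly parallel to it (tray columns 190-290, handle at 250). I'm lowering it with a small correction.

Request:
send_rows(
  fingers=[0.1,0.1,0.1,0.1,0.1,0.1,0.1,0.1,0.1,0.1],
  dp=[
    [3,-3,-30],
    [6,-6,-65],
    [7,-6,-100],
    [7,-6,-135],
    [7,-6,-170],
    [7,-6,-200],
    [7,-6,-218],
    [7,-6,-228],
    [7,-6,-228],
    [7,-6,-228],
  ],
  turn=[
    [0,0,0],
    [0,0,0],
    [0,0,0],
    [0,0,0],
    [0,0,0],
    [0,0,0],
    [0,0,0],
    [0,0,0],
    [0,0,0],
    [0,0,0],
  ],
)

```text
time_s: 5.75
position: [0.5035, 0.3262, 0.0194]
tcp_rot: [[-0.011, -0.958, -0.288], [-0.004, -0.288, 0.958], [-1.0, 0.012, -0.001]]
force: [0.0, -0.6, -0.8]
opening: 0.171
```

Request:
send_rows(
  fingers=[0.1,0.1,0.1,0.1,0.1],
  dp=[
    [-1,4,-5],
    [-1,4,-9],
    [-1,4,-11],
    [-1,4,-11],
    [-1,4,-11],
  ],
  turn=[
    [0,0,0],
    [0,0,0],
    [0,0,0],
    [0,0,0],
    [0,0,0],
  ],
)

```text
time_s: 6.17
position: [0.5034, 0.3306, 0.0094]
tcp_rot: [[-0.009, -0.958, -0.288], [-0.003, -0.288, 0.958], [-1.0, 0.009, -0.001]]
force: [0.7, -0.1, 1.6]
opening: 0.172
```

Almost touching the tray floor; open and lift.

Request:
send_rows(
  fingers=[0.3,0.4,0.5,0.5,0.5],
  dp=[
    [0,0,-1],
    [0,0,-1],
    [0,0,-1],
    [0,0,-1],
    [0,0,-1],
  ],
  turn=[
    [0,0,0],
    [0,0,0],
    [0,0,0],
    [0,0,0],
    [0,0,0],
  ],
)

```text
time_s: 6.58
position: [0.5032, 0.3306, 0.0083]
tcp_rot: [[-0.009, -0.958, -0.288], [-0.004, -0.288, 0.958], [-1.0, 0.01, -0.001]]
force: [0.2, -0.8, -0.9]
opening: 0.449
```

Request:
send_rows(
  fingers=[0.5,0.5,0.5,0.6,0.8,1,1,1,1],
  dp=[
    [0,0,15],
    [0,0,45],
    [0,0,85],
    [0,0,125],
    [0,0,165],
    [0,0,205],
    [0,0,245],
    [0,0,265],
    [0,0,265],
  ],
  turn=[
    [0,0,0],
    [0,0,0],
    [0,0,0],
    [0,0,0],
    [0,0,0],
    [0,0,0],
    [0,0,0],
    [0,0,0],
    [0,0,0],
  ],
)

```text
time_s: 7.33
position: [0.5061, 0.332, 0.2796]
tcp_rot: [[0.002, -0.957, -0.288], [0.001, -0.288, 0.957], [-1.0, -0.003, 0.0]]
force: [1.2, 0.1, 1.0]
opening: 0.87
```

```bash
python3 snap.py 4 top wrist scene
```

```text
t 7.3333 p [0.5061 0.332  0.2796] yaw 106.77 x [ 0.0024  0.0012 -1.    ] q [ 22.7  25.3  81.3   0.   73.3 -84.1] F [1.2 0.1 1. ] M [0.09 0.02 0.04] op 0.87
```

View pics/scene4.png

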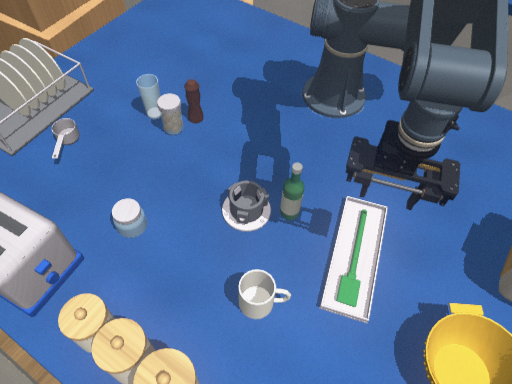

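View pics/wrist4.png

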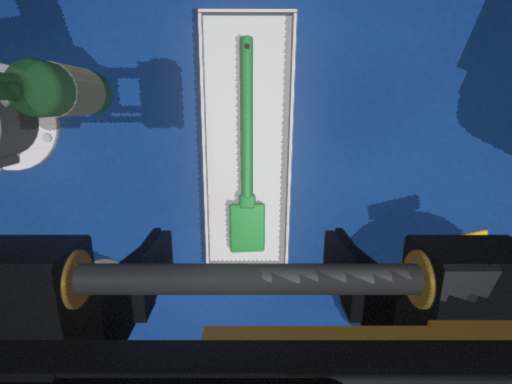

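The spatula lies flat inside the tray (wrist picture, columns 230-265, clear of the walls). Next, the jar: I approach with the fingers at yaw 30° to stay between the mill and the tumbler.

Request:
send_rows(
  fingers=[1,1,1,1,1,1,1,1,1,1],
  dp=[
    [-3,-25,10],
    [-8,-63,10],
    [-13,-102,10],
    [-18,-141,10],
    [-22,-180,10],
    [-27,-219,10],
    [-32,-258,10],
    [-36,-297,10],
    [-41,-336,10],
    [-46,-375,10],
  ],
  turn=[
    [0,0,-0.05],
    [0,0,-0.15],
    [0,0,-0.25],
    [0,0,-0.35],
    [0,0,-0.45],
    [0,0,-0.55],
    [0,0,-0.65],
    [0,0,-0.75],
    [0,0,-0.85],
    [0,0,-0.95],
  ],
)

```text
time_s: 8.32
position: [0.4542, -0.046, 0.28]
tcp_rot: [[-0.015, -0.788, 0.615], [0.008, 0.615, 0.788], [-1.0, 0.017, -0.003]]
force: [0.5, 0.0, 0.1]
opening: 0.998
```

```bash
python3 snap.py 5
```

```text
t 8.3167 p [ 0.4542 -0.046   0.28  ] yaw 52.04 x [-0.0149  0.0083 -0.9999] q [-20.   13.2 100.4   0.2  67.4 -72.1] F [0.5 0.  0.1] M [-0.03 -0.04 -0.  ] op 0.998
```

Request:
send_rows(
  fingers=[1,1,1,1,1,1,1,1,1,1],
  dp=[
    [-4,-38,0],
    [-8,-77,0],
    [-12,-116,0],
    [-16,-155,-5],
    [-20,-194,-10],
    [-25,-233,-15],
    [-28,-265,-20],
    [-30,-284,-20],
    [-30,-284,-20],
    [-30,-284,-20],
  ],
  turn=[
    [0,0,-0.07],
    [0,0,-0.14],
    [0,0,-0.21],
    [0,0,-0.28],
    [0,0,-0.34],
    [0,0,-0.385],
    [0,0,-0.385],
    [0,0,-0.385],
    [0,0,-0.385],
    [0,0,-0.385],
  ],
)

```text
time_s: 9.15
position: [0.423, -0.3297, 0.2575]
tcp_rot: [[-0.014, -0.498, 0.867], [0.018, 0.867, 0.498], [-1.0, 0.023, -0.003]]
force: [0.1, 0.8, -0.4]
opening: 1.001
```

```bash
python3 snap.py 6 wrist; cat > jarw.py <<'E'
import sys
from h import *
c=load(sys.argv[1]);P=cloud(c,c.get("T"));hsv=cv2.cvtColor(c["img"],cv2.COLOR_BGR2HSV).astype(int);z=P[...,2]
m=((z>.108)&(z<.12)&(hsv[...,1]<70)&(np.hypot(P[...,0]-.4245,P[...,1]+.33)<.05)).astype(np.uint8)
k,l,s,ce=cv2.connectedComponentsWithStats(m);i=1+np.argmax(s[1:,4]);q=P[l==i];print("cap",len(q),(q.min(0)+q.max(0))/2,np.ptp(q,axis=0),np.median(q,0))
b=(abs(hsv[...,0]-108)<10)&(abs(z)<.03);print("counter",np.median(z[b]))
for nm,x,y,r,lo in [("mill",.35,-.3045,.045,.125),("tumb",.4085,-.425,.05,.12)]:
    q=P[(z>lo)&(z<.16)&(np.hypot(P[...,0]-x,P[...,1]-y)<r)]
    if len(q): print(nm,len(q),(q.min(0)+q.max(0))/2,np.ptp(q,axis=0))
E
python3 jarw.py wrist6.npz
```

```text
t 9.15 p [ 0.423  -0.3297  0.2575] yaw 29.85 x [-0.0139  0.018  -0.9997] q [-49.9  21.5  91.5   0.1  68.3 -79.8] F [ 0.1  0.8 -0.4] M [-0.06  0.03  0.05] op 1.001
cap 3773 [ 0.42340464 -0.33178383  0.11284235] [0.06656916 0.06584809 0.00966425] [ 0.42273686 -0.33096701  0.11480742]
counter 0.0008616731883247797
mill 2033 [ 0.34861392 -0.3058454   0.13935774] [0.04208599 0.04257765 0.02151703]
tumb 475 [ 0.40646758 -0.42518015  0.12621039] [0.05549189 0.06347837 0.01237126]
```

View pics/wrist6.png

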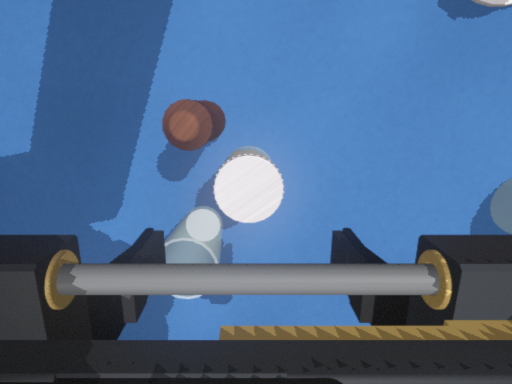

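The jar cap is at pixel (248,188), the mill at (190,125) and the tumbler at (190,265); the fingers come down clear of both. The tool is tilted about 1.3°, so I level it on the way down.

Request:
send_rows(
  fingers=[1,1,1,1,1,1,1,1],
  dp=[
    [1,-1.5,-20],
    [1,-1.5,-45],
    [1,-1.5,-70],
    [1,-1.5,-90],
    [1,-1.5,-105],
    [1,-1.5,-115],
    [1,-1.5,-115],
    [1,-1.5,-115],
  ],
  turn=[
    [-0.018,-0.014,0],
    [-0.018,-0.014,0],
    [-0.018,-0.014,0],
    [-0.018,-0.014,0],
    [-0.018,-0.014,0],
    [-0.018,-0.014,0],
    [-0.018,-0.014,0],
    [-0.018,-0.014,0],
  ],
)

```text
time_s: 9.87
position: [0.4242, -0.3289, 0.1428]
tcp_rot: [[-0.001, -0.5, 0.866], [0.001, 0.866, 0.5], [-1.0, 0.001, 0.0]]
force: [0.3, 0.6, -0.4]
opening: 1.001
```

```bash
python3 snap.py 7
```

```text
t 9.8667 p [ 0.4242 -0.3289  0.1428] yaw 30.01 x [-5.e-04  1.e-03 -1.e+00] q [-49.7  29.9  99.2   0.   51.  -79.7] F [ 0.3  0.6 -0.4] M [-0.07  0.03  0.01] op 1.001
```

Level now. Down to TCP z = 0.088.

Request:
send_rows(
  fingers=[1,1,1,1,1,1],
  dp=[
    [-0.5,-2,-20],
    [-0.5,-2,-35],
    [-0.5,-2,-47],
    [-0.5,-2,-54],
    [-0.5,-2,-54],
    [-0.5,-2,-54],
  ],
  turn=[
    [0,0,0],
    [0,0,0],
    [0,0,0],
    [0,0,0],
    [0,0,0],
    [0,0,0],
  ],
)

```text
time_s: 10.37
position: [0.4242, -0.3311, 0.0895]
tcp_rot: [[0.0, -0.5, 0.866], [0.0, 0.866, 0.5], [-1.0, 0.0, 0.0]]
force: [-0.4, -0.3, 0.3]
opening: 1.0
```

Request:
send_rows(
  fingers=[0.6,0.6,0.6,0.6,0.6,0.6],
  dp=[
    [0,0,0],
    [0,0,0],
    [0,0,0],
    [0,0,0],
    [0,0,0],
    [0,0,0],
  ],
  turn=[
    [0,0,0],
    [0,0,0],
    [0,0,0],
    [0,0,0],
    [0,0,0],
    [0,0,0],
  ],
)

```text
time_s: 10.87
position: [0.4244, -0.3314, 0.09]
tcp_rot: [[0.001, -0.5, 0.866], [-0.001, 0.866, 0.5], [-1.0, -0.001, 0.0]]
force: [0.2, -0.1, 4.1]
opening: 0.755
```

```bash
python3 snap.py 8 scene top
```

```text
t 10.8667 p [ 0.4244 -0.3314  0.09  ] yaw 30.02 x [ 8.e-04 -6.e-04 -1.e+00] q [-49.9  34.9 101.1   0.   44.  -79.9] F [ 0.2 -0.1  4.1] M [ 0.03  0.   -0.02] op 0.755
```

View pics/scene8.png

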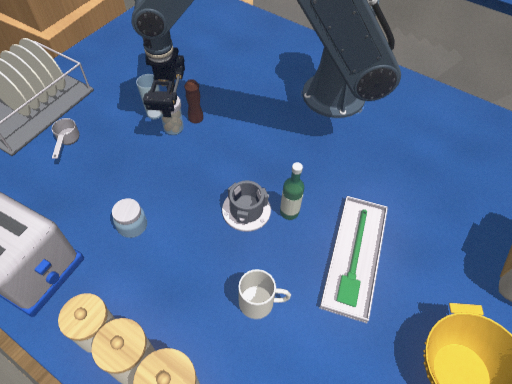

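The cap is gripped (opening 0.755, about 66 mm). Lifting straight up.

Request:
send_rows(
  fingers=[0.5,0.5,0.5,0.5,0.5,0.5,0.5,0.5],
  dp=[
    [0,0,4],
    [0,0,12],
    [0,0,24],
    [0,0,44],
    [0,0,70],
    [0,0,100],
    [0,0,125],
    [0,0,125],
  ],
  turn=[
    [0,0,0],
    [0,0,0],
    [0,0,0],
    [0,0,0],
    [0,0,0],
    [0,0,0],
    [0,0,0],
    [0,0,0],
  ],
)

```text
time_s: 11.63
position: [0.4265, -0.3337, 0.22]
tcp_rot: [[0.008, -0.501, 0.866], [-0.008, 0.866, 0.501], [-1.0, -0.011, 0.002]]
force: [1.1, -1.4, -2.5]
opening: 0.756
```

```bash
python3 snap.py 9 scene wrist
```

```text
t 11.6333 p [ 0.4265 -0.3337  0.22  ] yaw 30.04 x [ 0.0075 -0.0085 -0.9999] q [-49.9  23.7  94.7   0.   60.9 -79.9] F [ 1.1 -1.4 -2.5] M [-0.17 -0.04 -0.02] op 0.756
```

View pics/scene9.png

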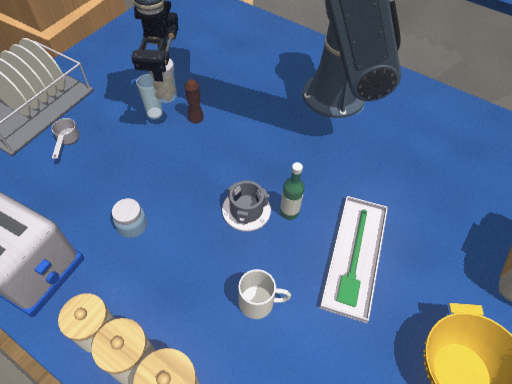

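The jar is up and its neighbours are undisturbed. I carry it to the holder and wind the wrist counter-clockwise for later.

Request:
send_rows(
  fingers=[0.5,0.5,0.5,0.5,0.5,0.5,0.5,0.5,0.5,0.5],
  dp=[
    [4,12,0],
    [12,40,0],
    [22,72,0],
    [33,106,0],
    [44,140,0],
    [55,174,0],
    [66,208,0],
    [77,242,0],
    [86,272,0],
    [93,295,0],
  ],
  turn=[
    [0,0,0.04],
    [0,0,0.15],
    [0,0,0.27],
    [0,0,0.39],
    [0,0,0.51],
    [0,0,0.63],
    [0,0,0.75],
    [0,0,0.87],
    [0,0,0.99],
    [0,0,1.11],
  ],
)

```text
time_s: 12.57
position: [0.5155, -0.0322, 0.2131]
tcp_rot: [[-0.003, -0.997, -0.072], [0.004, -0.072, 0.997], [-1.0, 0.003, 0.004]]
force: [0.5, 0.2, -2.9]
opening: 0.75
```

```bash
python3 snap.py 10
```

```text
t 12.5667 p [ 0.5155 -0.0322  0.2131] yaw 94.15 x [-0.0034  0.0037 -1.    ] q [ -16.1   22.7   98.     0.2   59.6 -110.3] F [ 0.5  0.2 -2.9] M [ 0.01 -0.01  0.02] op 0.75
```

Request:
send_rows(
  fingers=[0.5,0.5,0.5,0.5,0.5,0.5,0.5,0.5,0.5,0.5],
  dp=[
    [8,18,0],
    [16,36,0],
    [22,50,0],
    [24.5,56,0],
    [24.5,56,0],
    [24.5,56,0],
    [24.5,56,0],
    [24.5,56,0],
    [24.5,56,0],
    [24.5,56,0],
  ],
  turn=[
    [0,0,0.12],
    [0,0,0.24],
    [0,0,0.36],
    [0,0,0.48],
    [0,0,0.6],
    [0,0,0.72],
    [0,0,0.84],
    [0,0,0.94],
    [0,0,0.977],
    [0,0,0.977],
  ],
)

```text
time_s: 13.4
position: [0.5379, 0.025, 0.2108]
tcp_rot: [[-0.011, -0.496, -0.868], [0.001, -0.868, 0.496], [-1.0, 0.005, 0.009]]
force: [0.1, -0.3, -2.8]
opening: 0.752
```

```bash
python3 snap.py 11 scene top wrist
```

```text
t 13.4 p [0.5379 0.025  0.2108] yaw 150.27 x [-1.060e-02  5.000e-04 -9.999e-01] q [-9.200e+00  2.470e+01  9.480e+01 -1.000e-01  6.110e+01 -1.594e+02] F [ 0.1 -0.3 -2.8] M [0.11 0.1  0.05] op 0.752
```

View pics/scene11.png

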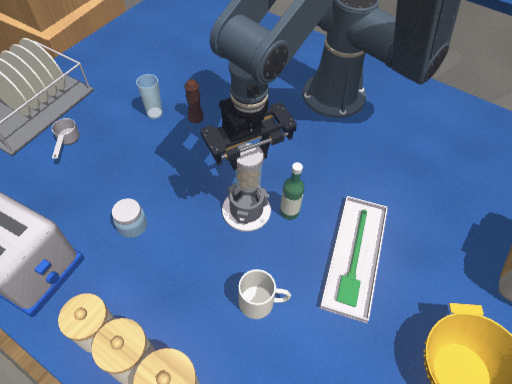

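View pics/wrist11.png

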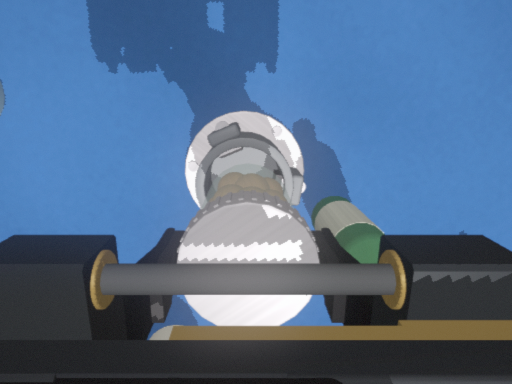

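View pics/top11.png

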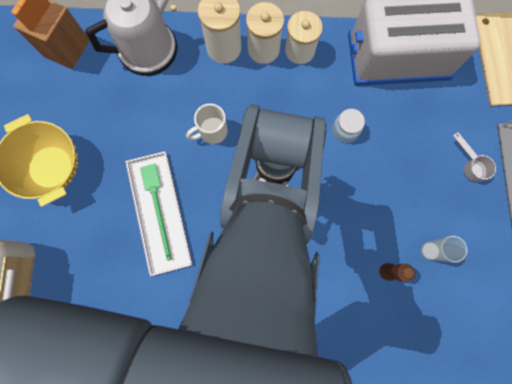

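The jar is above the holder (scene (250,180)), and the bottle is near the right-hand finger housing in the wrist view. I'm measuring the cap centre and jar tilt before lowering.

```bash
python3 - <<'E'
from h import *
for n in ["wrist11","scene11"]:
    c=load(n+".npz");P=cloud(c,c.get("T"));hsv=cv2.cvtColor(c["img"],cv2.COLOR_BGR2HSV).astype(int);z=P[...,2]
    r=np.hypot(P[...,0]-.539,P[...,1]-.0245)
    m=(z>.226)&(z<.244)&(r<.038)&(hsv[...,1]<60)&(hsv[...,2]>110)
    q=P[m];
    if len(q)>20:
        A=np.c_[q[:,:2]-[.539,.0245],np.ones(len(q))];s=np.linalg.lstsq(A,q[:,2],rcond=None)[0]
        print(n,"captop",len(q),np.median(q,0),(q.min(0)+q.max(0))/2,np.ptp(q,axis=0),"plane",s)
    # cylinder side per height
    for lo in np.arange(.12,.235,.015):
        q=P[(z>lo)&(z<lo+.015)&(r<.045)]
        if len(q)>15:
            xy=q[:,:2]; print(n,lo.round(3),len(q),circ(xy),(q.min(0)+q.max(0))[:2]/2)
E
```

```text
wrist11 captop 10669 [0.53416112 0.0162113  0.2354843 ] [0.5374441  0.0251219  0.23198436] [0.06606915 0.06657844 0.01188603] plane [0.00266454 0.0177219  0.23527058]
wrist11 0.12 84 (array([0.53702025, 0.02538631]), np.float64(0.030722277762107047)) [0.5293416  0.00930646]
wrist11 0.135 255 (array([0.53708894, 0.02538972]), np.float64(0.030712784131464988)) [0.53168987 0.01292066]
wrist11 0.15 313 (array([0.53726406, 0.02546198]), np.float64(0.030757220931952402)) [0.53176022 0.0106638 ]
wrist11 0.165 385 (array([0.53736273, 0.02547139]), np.float64(0.03073211861901972)) [0.53170377 0.01312436]
wrist11 0.18 475 (array([0.53752012, 0.0255108 ]), np.float64(0.03074537852766266)) [0.53022964 0.00910417]
wrist11 0.195 410 (array([0.53767505, 0.02563975]), np.float64(0.030858516951124074)) [0.52860239 0.00825268]
wrist11 0.21 856 (array([0.54248604, 0.03379046]), np.float64(0.04197246879913715)) [0.53214825 0.01406223]
wrist11 0.225 11487 (array([0.53692483, 0.02373646]), np.float64(0.025682081215063574)) [0.53306762 0.0251219 ]
scene11 captop 458 [0.5425481  0.03424243 0.23619077] [0.53
[... 278 characters left out ...]
(0.030232787008389984)) [0.54818465 0.03307316]
scene11 0.15 92 (array([0.53751886, 0.02575772]), np.float64(0.03052612944727487)) [0.54887192 0.02929756]
scene11 0.165 96 (array([0.53715309, 0.02547817]), np.float64(0.030733539364448212)) [0.54870078 0.03026985]
scene11 0.18 94 (array([0.53772742, 0.02577705]), np.float64(0.030361085676379466)) [0.54753906 0.02965428]
scene11 0.195 103 (array([0.53797465, 0.02583376]), np.float64(0.030412905618015604)) [0.54818287 0.03358892]
scene11 0.21 109 (array([0.53278235, 0.01791133]), np.float64(0.040885586219001686)) [0.54304161 0.0280172 ]
scene11 0.225 525 (array([0.54063615, 0.02873681]), np.float64(0.025248269684736483)) [0.54213169 0.02679224]
```

The jar axis is (0.5371, 0.0254) from both views, upright in the grip, against the holder axis at (0.540, 0.024). I level it, centre it and lower into the mouth.

Request:
send_rows(
  fingers=[0.5,0.5,0.5,0.5,0.5,0.5,0.5,0.5],
  dp=[
    [1,-1,-3],
    [2,-1.3,-10],
    [2,-1.3,-18],
    [2,-1.3,-26],
    [2,-1.3,-30],
    [2,-1.3,-30],
    [2,-1.3,-30],
    [2,-1.3,-30],
  ],
  turn=[
    [0,-0.01,0],
    [0,-0.01,0],
    [0,-0.01,0],
    [0,-0.01,0],
    [0,-0.01,0],
    [0,-0.01,0],
    [0,-0.01,0],
    [0,-0.01,0],
  ],
)

```text
time_s: 14.22
position: [0.5411, 0.0231, 0.1819]
tcp_rot: [[0.002, -0.498, -0.867], [-0.0, -0.867, 0.498], [-1.0, -0.001, -0.002]]
force: [-0.2, 0.9, -3.8]
opening: 0.751
```

```bash
python3 snap.py 12
```

```text
t 14.2167 p [0.5411 0.0231 0.1819] yaw 150.13 x [ 2.3e-03 -1.0e-04 -1.0e+00] q [  -9.4   26.9   96.6    0.    56.4 -159.5] F [-0.2  0.9 -3.8] M [0.01 0.09 0.01] op 0.751
```

Request:
send_rows(
  fingers=[0.5,0.5,0.5,0.5,0.5,0.5,0.5],
  dp=[
    [-0.5,0.5,-5],
    [-1,0.7,-12],
    [-1,0.7,-19],
    [-1,0.7,-25],
    [-1,0.7,-28],
    [-1,0.7,-28],
    [-1,0.7,-28],
  ],
  turn=[
    [0,0,0],
    [0,0,0],
    [0,0,0],
    [0,0,0],
    [0,0,0],
    [0,0,0],
    [0,0,0],
  ],
)

```text
time_s: 14.8
position: [0.54, 0.0238, 0.1535]
tcp_rot: [[0.002, -0.498, -0.867], [-0.0, -0.867, 0.498], [-1.0, -0.001, -0.001]]
force: [-0.3, -0.6, -2.7]
opening: 0.751
```

```bash
python3 snap.py 13 scene
```

```text
t 14.8 p [0.54   0.0238 0.1535] yaw 150.13 x [ 1.7e-03 -1.0e-04 -1.0e+00] q [  -9.3   29.2   98.2    0.    52.5 -159.5] F [-0.3 -0.6 -2.7] M [0.12 0.07 0.02] op 0.751
```

View pics/scene13.png

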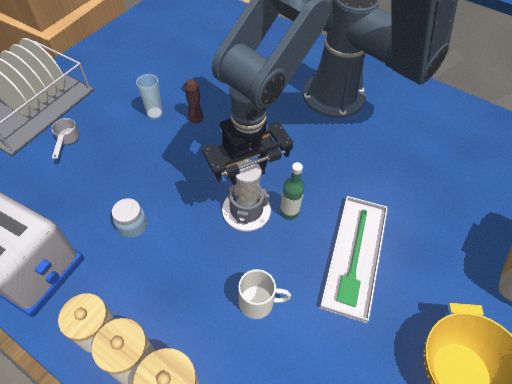

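The jar is in the mouth, at no load. I start twisting clockwise while descending.

Request:
send_rows(
  fingers=[0.5,0.5,0.5,0.5,0.5,0.5,0.5,0.5,0.5,0.5],
  dp=[
    [0,0,-1],
    [0,0,-2.2],
    [0,0,-3.4],
    [0,0,-4.6],
    [0,0,-5.6],
    [0,0,-6.6],
    [0,0,-7.6],
    [0,0,-8.6],
    [0,0,-9.6],
    [0,0,-10.6],
  ],
  turn=[
    [0,0,-0.06],
    [0,0,-0.17],
    [0,0,-0.28],
    [0,0,-0.39],
    [0,0,-0.5],
    [0,0,-0.61],
    [0,0,-0.72],
    [0,0,-0.83],
    [0,0,-0.94],
    [0,0,-1.05],
  ],
)

```text
time_s: 15.68
position: [0.5404, 0.024, 0.1436]
tcp_rot: [[0.001, -1.0, 0.006], [-0.002, 0.006, 1.0], [-1.0, -0.001, -0.002]]
force: [-0.7, 1.6, -3.4]
opening: 0.752
```

```bash
python3 snap.py 14 wrist
```

```text
t 15.6833 p [0.5404 0.024  0.1436] yaw 89.64 x [ 0.0014 -0.0017 -1.    ] q [ -9.2  30.1  98.6  -0.1  51.2 -98.8] F [-0.7  1.6 -3.4] M [ 0.32  0.14 -0.01] op 0.752
```

View pics/wrist14.png

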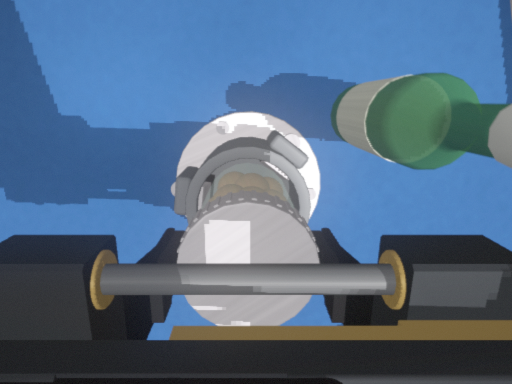

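Request:
send_rows(
  fingers=[0.5,0.5,0.5,0.5,0.5,0.5,0.5,0.5],
  dp=[
    [0,0,-1],
    [0,0,-2],
    [0,0,-3],
    [0,0,-4],
    [0,0,-5],
    [0,0,-6],
    [0,0,-7],
    [0,0,-8],
  ],
  turn=[
    [0,0,-0.1],
    [0,0,-0.2],
    [0,0,-0.3],
    [0,0,-0.4],
    [0,0,-0.5],
    [0,0,-0.6],
    [0,0,-0.7],
    [0,0,-0.8],
  ],
)

```text
time_s: 16.4
position: [0.5425, 0.0232, 0.1392]
tcp_rot: [[0.006, -0.69, 0.723], [-0.005, 0.723, 0.69], [-1.0, -0.007, 0.001]]
force: [-2.5, -1.3, 19.0]
opening: 0.751
```

```bash
python3 snap.py 15 wrist
```

```text
t 16.4 p [0.5425 0.0232 0.1392] yaw 43.66 x [ 0.0055 -0.0048 -1.    ] q [ -9.2  30.5  98.7  -0.3  50.4 -52.7] F [-2.5 -1.3 19. ] M [-0.28  0.78  0.62] op 0.751
```

View pics/wrist15.png

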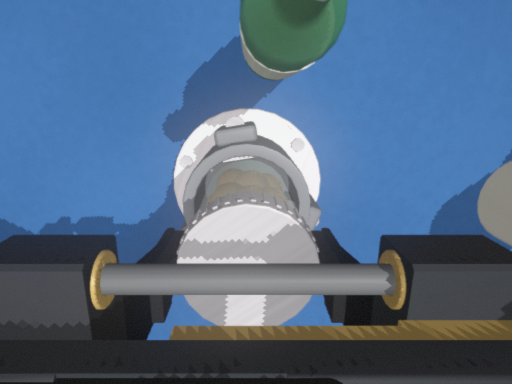

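Rubber contact now: 19 N up and 0.62 N m. I continue at about 1 rad per 10 mm, keeping the push offset.

Request:
send_rows(
  fingers=[0.5,0.5,0.5,0.5,0.5,0.5],
  dp=[
    [-1.5,0.5,-4.5],
    [-1.5,0.5,-5.5],
    [-1.5,0.5,-6.5],
    [-1.5,0.5,-7.5],
    [-1.5,0.5,-8.5],
    [-1.5,0.5,-9.5],
  ],
  turn=[
    [-0.005,0.005,-0.1],
    [-0.005,0.005,-0.2],
    [-0.005,0.005,-0.3],
    [-0.005,0.005,-0.4],
    [-0.005,0.005,-0.5],
    [-0.005,0.005,-0.6],
  ],
)

```text
time_s: 16.95
position: [0.5443, 0.0224, 0.1334]
tcp_rot: [[0.004, -0.158, 0.987], [-0.014, 0.987, 0.158], [-1.0, -0.014, 0.002]]
force: [-0.9, 0.4, 13.7]
opening: 0.752
```

```bash
python3 snap.py 16 wrist scene; cat > jh.py <<'E'
import sys
from h import *
n=sys.argv[1]
c=load(n);P=cloud(c,c.get("T"));hsv=cv2.cvtColor(c["img"],cv2.COLOR_BGR2HSV).astype(int);z=P[...,2]
r=np.hypot(P[...,0]-.54,P[...,1]-.0238)
m=(z>.12)&(z<.185)&(r<.036)&(hsv[...,1]<70)&(hsv[...,2]>110)
zt=np.percentile(z[m],75); q=P[m&(abs(z-zt)<.004)]
A=np.c_[q[:,:2]-[.54,.0238],np.ones(len(q))];s=np.linalg.lstsq(A,q[:,2],rcond=None)[0]
print(n,len(q),"captop z %.4f"%np.median(q[:,2]),"ctr",(q.min(0)+q.max(0))/2,"plane",s)
for lo in np.arange(.08,.16,.015):
    q=P[(z>lo)&(z<lo+.015)&(r<.036)]
    if len(q)>15: print(lo.round(3),len(q),circ(q[:,:2]))
E
python3 jh.py wrist16.npz; python3 jh.py scene16.npz
```

```text
t 16.95 p [0.5443 0.0224 0.1334] yaw 9.09 x [ 0.0045 -0.0138 -0.9999] q [ -9.   31.2  98.6  -1.   49.8 -17.4] F [-0.9  0.4 13.7] M [-0.22  0.22  1.05] op 0.752
wrist16.npz 9640 captop z 0.1606 ctr [0.54275914 0.02241358 0.16056431] plane [-0.03519013  0.02609994  0.16052172]
0.08 454 (array([0.54110273, 0.02290044]), np.float64(0.030687911516120957))
0.095 549 (array([0.54172407, 0.0223465 ]), np.float64(0.030693702130914772))
0.11 659 (array([0.54235978, 0.0218408 ]), np.float64(0.030683640446245615))
0.125 577 (array([0.54354476, 0.0142031 ]), np.float64(0.037454464709392794))
0.14 1159 (array([0.54346332, 0.01688178]), np.float64(0.036520158794965986))
0.155 10185 (array([0.54201223, 0.02278079]), np.float64(0.024671971803579284))
scene16.npz 104 captop z 0.1616 ctr [0.53656589 0.0212748  0.16180052] plane [-0.04732418  0.01323858  0.16138281]
0.08 83 (array([0.54114849, 0.02261577]), np.float64(0.030514314911474275))
0.095 72 (array([0.54250105, 0.02296643]), np.float64(0.02966436792258707))
0.11 50 (array([0.54291292, 0.02218732]), np.float64(0.029970254446100235))
0.125 40 (array([0.54428082, 0.02588022]), np.float64(0.026179266361371533))
0.14 32 (array([0.54453897, 0.0246064 ]), np.float64(0.029161282037217396))
0.155 125 (array([0.54285093, 0.02315601]), np.float64(0.026910607837907826))
```

The jar is going in, but it leans about 2.5° because the arm gives by 4 mm in x under the push. I ease off, re-centre and level.

Request:
send_rows(
  fingers=[0.5,0.5,0.5,0.5,0.5],
  dp=[
    [-3,1,0],
    [-5,1.5,0],
    [-6,2,0],
    [-6,2,0],
    [-6,2,0],
  ],
  turn=[
    [0.014,0.004,-0.03],
    [0.014,0.004,-0.06],
    [0.014,0.004,-0.09],
    [0.014,0.004,-0.12],
    [0.014,0.004,-0.15],
  ],
)

```text
time_s: 17.47
position: [0.542, 0.0234, 0.1343]
tcp_rot: [[0.007, -0.01, 1.0], [-0.002, 1.0, 0.01], [-1.0, -0.002, 0.007]]
force: [4.7, -1.1, -3.6]
opening: 0.751
```

```bash
python3 snap.py 17 wrist scene;python3 jh.py wrist17.npz; python3 jh.py scene17.npz|head -4
```

```text
t 17.4667 p [0.542  0.0234 0.1343] yaw 0.57 x [ 0.0075 -0.0016 -1.    ] q [-9.3 30.9 99.1 -0.  49.6 -9.9] F [ 4.7 -1.1 -3.6] M [-0.36 -0.92  1.02] op 0.751
wrist17.npz 9804 captop z 0.1612 ctr [0.54101411 0.02438145 0.16094796] plane [-0.02599695  0.02972132  0.16109604]
0.08 417 (array([0.53919625, 0.02381287]), np.float64(0.030674328023852247))
0.095 509 (array([0.53966319, 0.02325358]), np.float64(0.030665654201261744))
0.11 625 (array([0.54011371, 0.0226594 ]), np.float64(0.030684910559788916))
0.125 534 (array([0.54073446, 0.01568212]), np.float64(0.0367994242635901))
0.14 1011 (array([0.54091284, 0.01885421]), np.float64(0.03541211526922858))
0.155 10412 (array([0.54089817, 0.02345716]), np.float64(0.024817822051966167))
scene17.npz 139 captop z 0.1628 ctr [0.53819258 0.02392939 0.16249327] plane [-0.04114299  0.02010115  0.16213914]
0.08 84 (array([0.53989696, 0.02411931]), np.float64(0.03012565393078317))
0.095 71 (array([0.54015342, 0.02371855]), np.float64(0.03015801965773133))
0.11 68 (array([0.5409171 , 0.02377786]), np.float64(0.02950239938212875))
```

View pics/wrist17.png

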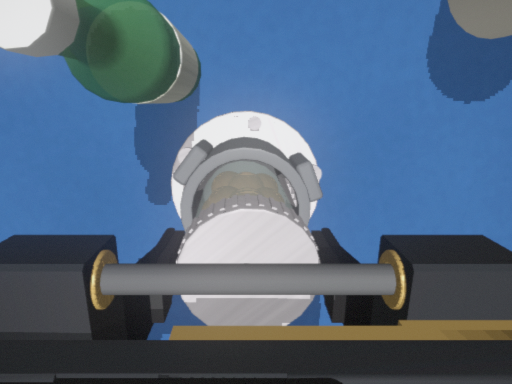

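The jar still leans a little within the pads. I release it here, since the jaws hold it, wind back to yaw 90° and re-grip level and centred.

Request:
send_rows(
  fingers=[0.85,1,1,1],
  dp=[
    [0,0,0],
    [-1,0,0],
    [-2,0,0],
    [-2,0,0],
  ],
  turn=[
    [0,0,0],
    [0,0.007,0],
    [0,0.007,0],
    [0,0.007,0],
  ],
)

```text
time_s: 17.9
position: [0.5387, 0.0238, 0.1342]
tcp_rot: [[-0.002, -0.007, 1.0], [-0.0, 1.0, 0.007], [-1.0, -0.0, -0.002]]
force: [-0.8, 0.1, 0.0]
opening: 0.954
```

```bash
python3 snap.py 18 wrist scene;python3 jh.py wrist18.npz; python3 jh.py scene18.npz|head -4
```

```text
t 17.9 p [0.5387 0.0238 0.1342] yaw 0.42 x [-0.002 -0.    -1.   ] q [-9.3 30.9 99.1 -0.  50.1 -9.7] F [-0.8  0.1  0. ] M [-0.09  0.02 -0.01] op 0.954
wrist18.npz 9706 captop z 0.1612 ctr [0.5409999  0.02457724 0.16119318] plane [-0.02757797  0.03014607  0.161096  ]
0.08 431 (array([0.53931155, 0.02370983]), np.float64(0.03071413572538072))
0.095 510 (array([0.53978721, 0.02314467]), np.float64(0.030683943177388647))
0.11 620 (array([0.54021993, 0.02260071]), np.float64(0.030654542383119703))
0.125 513 (array([0.5406611 , 0.02181948]), np.float64(0.030925994304185845))
0.14 845 (array([0.54130175, 0.02104891]), np.float64(0.03329897200154975))
0.155 10033 (array([0.54137278, 0.02345722]), np.float64(0.024447134519517657))
scene18.npz 170 captop z 0.1625 ctr [0.53719639 0.02172541 0.16244502] plane [-0.02443904  0.0309592   0.16218517]
0.08 76 (array([0.53986976, 0.02387904]), np.float64(0.030235350980139877))
0.095 74 (array([0.53973615, 0.02277046]), np.float64(0.030839725513437912))
0.11 65 (array([0.54202678, 0.02545563]), np.float64(0.027583748119481166))
```

Released, the jar leans 2.6° towards -51°. I wind back to yaw 129°, so the closing fingers straighten that lean, and take a slightly higher grip so the body passes over the bottle.

Request:
send_rows(
  fingers=[1,1,1,1,1,1,1,1,1,1],
  dp=[
    [1.5,0,2],
    [1.5,0,4],
    [1.5,0,4],
    [1.5,0,4],
    [1.5,0,4],
    [1.5,0,4],
    [1.5,0,4],
    [1.5,0,4],
    [1.5,0,4],
    [1.5,0,4],
  ],
  turn=[
    [0,0,0.12],
    [0,0,0.24],
    [0,0,0.36],
    [0,0,0.48],
    [0,0,0.6],
    [0,0,0.72],
    [0,0,0.84],
    [0,0,0.96],
    [0,0,1.08],
    [0,0,1.2],
  ],
)

```text
time_s: 18.83
position: [0.5402, 0.0239, 0.1381]
tcp_rot: [[-0.001, -0.937, 0.35], [-0.001, 0.35, 0.937], [-1.0, 0.001, -0.001]]
force: [-0.0, -0.4, -0.2]
opening: 0.999
```

```bash
python3 snap.py 19
```

```text
t 18.8333 p [0.5402 0.0239 0.1381] yaw 69.51 x [-1.e-03 -7.e-04 -1.e+00] q [ -9.3  30.6  98.8  -0.1  50.7 -78.8] F [-0.  -0.4 -0.2] M [-0.    0.   -0.01] op 0.999
```

Request:
send_rows(
  fingers=[1,1,1,1,1,1,1,1,1,1],
  dp=[
    [0,0,0],
    [0,0,0],
    [0,0,0],
    [0,0,0],
    [0,0,0],
    [0,0,0],
    [0,0,0],
    [0,0,0],
    [0,0,0],
    [0,0,0],
  ],
  turn=[
    [0,0,0.12],
    [0,0,0.24],
    [0,0,0.36],
    [0,0,0.48],
    [0,0,0.6],
    [0,0,0.72],
    [0,0,0.84],
    [0,0,0.96],
    [0,0,1.04],
    [0,0,1.04],
  ],
)

```text
time_s: 19.67
position: [0.5398, 0.024, 0.1381]
tcp_rot: [[-0.001, -0.775, -0.632], [-0.001, -0.632, 0.775], [-1.0, 0.001, -0.0]]
force: [0.5, -0.2, 0.3]
opening: 1.001
```

Request:
send_rows(
  fingers=[0.5,0.5,0.5,0.5,0.5,0.5],
  dp=[
    [0,0,0],
    [0,0,0],
    [0,0,0],
    [0,0,0],
    [0,0,0],
    [0,0,0],
  ],
  turn=[
    [0,0,0],
    [0,0,0],
    [0,0,0],
    [0,0,0],
    [0,0,0],
    [0,0,0],
  ],
)

```text
time_s: 20.17
position: [0.5417, 0.0228, 0.1385]
tcp_rot: [[0.003, -0.775, -0.632], [-0.003, -0.632, 0.775], [-1.0, -0.001, -0.005]]
force: [2.0, -4.2, -0.4]
opening: 0.753
```

```bash
python3 snap.py 20 wrist scene;python3 jh.py wrist20.npz; python3 jh.py scene20.npz|head -4
```

```text
t 20.1667 p [0.5417 0.0228 0.1385] yaw 129.18 x [ 0.0033 -0.0032 -1.    ] q [  -9.3   30.6   98.8   -0.2   50.4 -138.4] F [ 2.  -4.2 -0.4] M [-0.8  -0.55  0.01] op 0.753
wrist20.npz 10102 captop z 0.1612 ctr [0.54078581 0.02226827 0.16076706] plane [-0.0220302   0.02377648  0.16117323]
0.08 333 (array([0.53937478, 0.02405195]), np.float64(0.030774105679926167))
0.095 401 (array([0.5397766 , 0.02368884]), np.float64(0.03075610582335345))
0.11 482 (array([0.54011871, 0.02333099]), np.float64(0.030700482894385536))
0.125 280 (array([0.54430869, 0.02603309]), np.float64(0.03533031081710038))
0.14 827 (array([0.5427153 , 0.02442015]), np.float64(0.035312124114222396))
0.155 10686 (array([0.54015866, 0.02229408]), np.float64(0.024961938476878054))
scene20.npz 408 captop z 0.1620 ctr [0.54264955 0.02361664 0.16250462] plane [-0.02998695  0.0166357   0.16217347]
0.08 78 (array([0.53832506, 0.02376603]), np.float64(0.03132093941003494))
0.095 81 (array([0.54012714, 0.02399759]), np.float64(0.030233287763043976))
0.11 83 (array([0.54044642, 0.02369179]), np.float64(0.030342203312764437))
```

View pics/scene20.png

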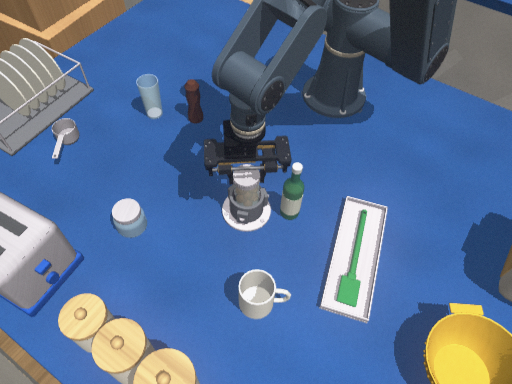

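Request:
send_rows(
  fingers=[0.5,0.5,0.5,0.5,0.5,0.5],
  dp=[
    [-2,1,-1.5],
    [-4,2,-2.5],
    [-5,2.5,-3.5],
    [-5,2.5,-4.5],
    [-5,2.5,-5.5],
    [-5,2.5,-6.5],
  ],
  turn=[
    [-0.012,-0.012,-0.08],
    [-0.02,-0.02,-0.18],
    [-0.02,-0.02,-0.28],
    [-0.02,-0.02,-0.38],
    [-0.02,-0.02,-0.48],
    [-0.02,-0.02,-0.58],
  ],
)

```text
time_s: 20.77
position: [0.5381, 0.0242, 0.1343]
tcp_rot: [[0.018, -0.994, -0.105], [-0.033, -0.105, 0.994], [-0.999, -0.014, -0.035]]
force: [-0.6, -3.0, 13.7]
opening: 0.749
```

```bash
python3 snap.py 21 wrist scene;python3 jh.py wrist21.npz; python3 jh.py scene21.npz|head -4
```

```text
t 20.7667 p [0.5381 0.0242 0.1343] yaw 96.01 x [ 0.018  -0.0329 -0.9993] q [  -8.3   30.5  100.    -2.3   48.2 -102.8] F [-0.6 -3.  13.7] M [-0.79  0.21  1.09] op 0.749
wrist21.npz 10067 captop z 0.1571 ctr [0.53684952 0.0237294  0.15636748] plane [0.01875488 0.00562714 0.157167  ]
0.08 339 (array([0.53810916, 0.02465193]), np.float64(0.030695723072766554))
0.095 414 (array([0.53788639, 0.02456654]), np.float64(0.030720677329942988))
0.11 477 (array([0.53757072, 0.02450695]), np.float64(0.030631184517602356))
0.125 179 (array([0.54200123, 0.02413552]), np.float64(0.03588618228890823))
0.14 993 (array([0.53851576, 0.02422492]), np.float64(0.03402335500556915))
0.155 10140 (array([0.53681397, 0.02398383]), np.float64(0.024541040672904912))
scene21.npz 356 captop z 0.1578 ctr [0.53867161 0.02561075 0.1582218 ] plane [0.00884404 0.00152837 0.15777091]
0.08 82 (array([0.5379558 , 0.02496333]), np.float64(0.03069573463371333))
0.095 85 (array([0.5381802 , 0.02481708]), np.float64(0.030570757046503413))
0.11 84 (array([0.53809427, 0.02484328]), np.float64(0.030449132350176))
```

Nearly upright now (1°), and 4 mm further down. Continuing with a steady push and small tilt trims.

Request:
send_rows(
  fingers=[0.5,0.5,0.5,0.5,0.5,0.5],
  dp=[
    [0,-0.5,-4],
    [0,-0.5,-5],
    [0,-0.5,-6],
    [0,-0.5,-7],
    [0,-0.5,-8],
    [0,-0.5,-9],
  ],
  turn=[
    [0.01,0.01,-0.1],
    [0.01,0.012,-0.2],
    [0.01,0.012,-0.3],
    [0.01,0.012,-0.4],
    [0.01,0.012,-0.5],
    [0.01,0.012,-0.6],
  ],
)

```text
time_s: 21.37
position: [0.5398, 0.0236, 0.1277]
tcp_rot: [[-0.007, -0.879, 0.477], [-0.026, 0.477, 0.878], [-1.0, -0.006, -0.026]]
force: [-0.8, -0.8, 15.0]
opening: 0.752
```

```bash
python3 snap.py 22 wrist scene;python3 jh.py wrist22.npz; python3 jh.py scene22.npz|head -4
```

```text
t 21.3667 p [0.5398 0.0236 0.1277] yaw 61.48 x [-0.0071 -0.0256 -0.9996] q [ -8.5  31.6  99.   -2.   49.6 -68.7] F [-0.8 -0.8 15. ] M [-0.12  0.21  1.14] op 0.752
wrist22.npz 10101 captop z 0.1505 ctr [0.53843304 0.02435573 0.14992121] plane [0.01866158 0.0029916  0.15058272]
0.08 356 (array([0.54007922, 0.02401966]), np.float64(0.030775421591699787))
0.095 447 (array([0.53973014, 0.02401494]), np.float64(0.03067633715615218))
0.11 353 (array([0.53934653, 0.02404394]), np.float64(0.030526927891262844))
0.125 485 (array([0.54129634, 0.02270592]), np.float64(0.03523888047116717))
0.14 10944 (array([0.53803156, 0.02466339]), np.float64(0.024971775617290838))
0.155 213 (array([0.53726594, 0.02541133]), np.float64(0.034222733530479485))
scene22.npz 123 captop z 0.1511 ctr [0.53999345 0.01285367 0.15211698] plane [ 1.00394272e-04 -2.01750415e-02  1.51125228e-01]
0.08 78 (array([0.54078164, 0.02466525]), np.float64(0.030104668266572137))
0.095 62 (array([0.5418542 , 0.02509615]), np.float64(0.028861110328738334))
0.11 51 (array([0.54400091, 0.02444723]), np.float64(0.02650642765770724))
```

Request:
send_rows(
  fingers=[0.5,0.5,0.5,0.5,0.5,0.5,0.5],
  dp=[
    [0,0,-4],
    [0,0,-5],
    [0,0,-6],
    [0,0,-7],
    [0,0,-8],
    [0,0,-9],
    [0,0,-10],
  ],
  turn=[
    [0.005,0.01,-0.1],
    [0.01,0.015,-0.2],
    [0.01,0.015,-0.3],
    [0.01,0.015,-0.4],
    [0.01,0.015,-0.5],
    [0.01,0.015,-0.6],
    [0.01,0.015,-0.7],
  ],
)

```text
time_s: 22.05
position: [0.5409, 0.0236, 0.12]
tcp_rot: [[-0.029, -0.362, 0.932], [-0.001, 0.932, 0.362], [-1.0, 0.009, -0.028]]
force: [-0.5, 0.1, 13.5]
opening: 0.753
```

```bash
python3 snap.py 23 wrist scene;python3 jh.py wrist23.npz; python3 jh.py scene23.npz|head -4
```

```text
t 22.05 p [0.5409 0.0236 0.12  ] yaw 21.22 x [-0.029  -0.0014 -0.9996] q [ -9.1  32.8  98.3  -0.4  50.6 -30.1] F [-0.5  0.1 13.5] M [-0.04  0.45  1.09] op 0.753
wrist23.npz 10179 captop z 0.1429 ctr [0.53998507 0.02415348 0.14216312] plane [ 0.01109244 -0.00231351  0.14285052]
0.08 395 (array([0.54089975, 0.02367835]), np.float64(0.030690920038486613))
0.095 448 (array([0.54075323, 0.0236509 ]), np.float64(0.03070375584070007))
0.11 175 (array([0.54236237, 0.01736331]), np.float64(0.03733781642608775))
0.125 1138 (array([0.54087115, 0.02197754]), np.float64(0.03457494915698363))
0.14 10404 (array([0.54015823, 0.02399015]), np.float64(0.024677677143999318))
0.155 463 (array([0.54061323, 0.02534674]), np.float64(0.03390233980201918))
scene23.npz 74 captop z 0.1433 ctr [0.52398947 0.02418762 0.14340808] plane [-0.00821199 -0.00120236  0.14321433]
0.08 70 (array([0.54149948, 0.02350965]), np.float64(0.030321323503263404))
0.095 28 (array([0.54236906, 0.02516768]), np.float64(0.02933303018875333))
0.14 90 (array([0.53549652, 0.02541958]), np.float64(0.025414161117665205))
```

View pics/wrist23.png

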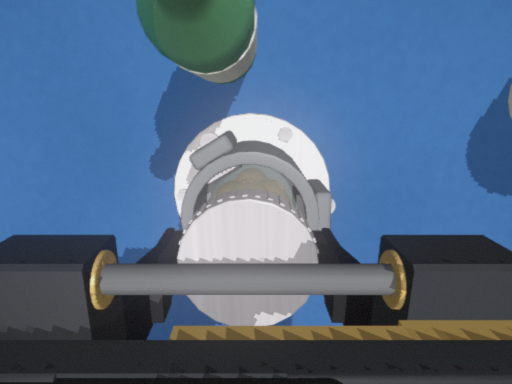

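View pics/scene23.png

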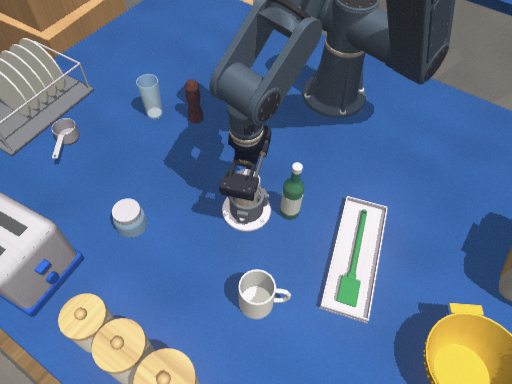

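The jar is upright within 0.6° with about 9 mm to go, and the bottle is undisturbed. Continuing.

Request:
send_rows(
  fingers=[0.5,0.5,0.5,0.5,0.5,0.5,0.5],
  dp=[
    [-1,0,-4],
    [-1,0,-5],
    [-1,0,-6],
    [-1,0,-7],
    [-1,0,-8],
    [-1,0,-9],
    [-1,0,-10],
  ],
  turn=[
    [0,0.005,-0.1],
    [0,0.01,-0.2],
    [0,0.01,-0.3],
    [0,0.01,-0.4],
    [0,0.01,-0.5],
    [0,0.01,-0.6],
    [0,0.01,-0.7],
  ],
)

```text
time_s: 22.73
position: [0.5404, 0.0238, 0.1121]
tcp_rot: [[-0.03, 0.327, 0.945], [0.021, 0.945, -0.326], [-0.999, 0.01, -0.035]]
force: [-1.4, -0.1, 14.6]
opening: 0.754
```

```bash
python3 snap.py 24 wrist scene;python3 jh.py wrist24.npz; python3 jh.py scene24.npz|head -4
```

```text
t 22.7333 p [0.5404 0.0238 0.1121] yaw -19.06 x [-0.0301  0.0209 -0.9993] q [-9.8 33.5 98.6  1.2 49.8  8.5] F [-1.4 -0.1 14.6] M [0.11 0.55 1.08] op 0.754
wrist24.npz 10273 captop z 0.1352 ctr [0.54067826 0.02458097 0.1346138 ] plane [-0.0006919  -0.00824191  0.13524608]
0.08 405 (array([0.54011306, 0.02399584]), np.float64(0.030653796306084186))
0.095 319 (array([0.54010318, 0.02400498]), np.float64(0.030720929837750724))
0.11 487 (array([0.53912932, 0.02175051]), np.float64(0.03537702713313608))
0.125 11069 (array([0.54068984, 0.02516734]), np.float64(0.02494478119212565))
0.14 236 (array([0.5414168 , 0.02594766]), np.float64(0.03440431468490478))
0.155 690 (array([0.54052954, 0.02360287]), np.float64(0.03417488112025615))
scene24.npz 286 captop z 0.1359 ctr [0.54165247 0.02994158 0.13634179] plane [-0.00657368 -0.00295853  0.13604414]
0.08 78 (array([0.5400474 , 0.02413165]), np.float64(0.030539961335042404))
0.095 68 (array([0.54148081, 0.02524496]), np.float64(0.029100249378912185))
0.11 54 (array([0.53980799, 0.02282059]), np.float64(0.03352601513620654))
```

View pics/scene24.png

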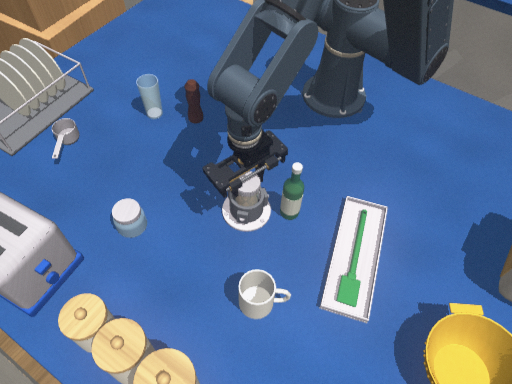

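Cap top reads 0.1352 (0.1344 with the 0.8 mm bias removed), so under 1 mm is left. A last short twist with a firmer push to feel the floor.

Request:
send_rows(
  fingers=[0.5,0.5,0.5,0.5],
  dp=[
    [-1,0,-4],
    [-1,0,-5],
    [-1,0,-6],
    [-1,0,-6.5],
  ],
  turn=[
    [0,0,-0.05],
    [0,0,-0.1],
    [0,0,-0.15],
    [0,0,-0.2],
  ],
)

```text
time_s: 23.17
position: [0.5402, 0.0235, 0.1085]
tcp_rot: [[-0.023, 0.507, 0.862], [0.025, 0.862, -0.506], [-0.999, 0.01, -0.032]]
force: [-3.9, -2.5, 19.1]
opening: 0.755
```

```bash
python3 snap.py 25 wrist scene;python3 jh.py wrist25.npz|head -3; python3 jh.py scene25.npz|head -4
```

```text
t 23.1667 p [0.5402 0.0235 0.1085] yaw -30.43 x [-0.0226  0.0253 -0.9994] q [-10.   33.7  99.1   1.6  48.8  19.3] F [-3.9 -2.5 19.1] M [-0.3   0.63  1.11] op 0.755
wrist25.npz 10582 captop z 0.1349 ctr [0.5408088  0.02454988 0.13433221] plane [-0.00308863 -0.00411339  0.13483245]
0.08 440 (array([0.5402293 , 0.02407118]), np.float64(0.030700221227716446))
0.095 332 (array([0.53810848, 0.02029381]), np.float64(0.034833283760849515))
scene25.npz 332 captop z 0.1358 ctr [0.54176778 0.02516091 0.13624614] plane [-0.01372719 -0.0051594   0.13598875]
0.08 82 (array([0.54108851, 0.0245559 ]), np.float64(0.029747560734788767))
0.095 73 (array([0.54106753, 0.02421199]), np.float64(0.03007225706825003))
0.11 60 (array([0.53971605, 0.0226866 ]), np.float64(0.03358173420501112))
```

The fingers slid 3.6 mm down the cap while the cap itself stopped at 0.134, so the jar is on the floor and upright within 0.3°. I unload, open and rise.

Request:
send_rows(
  fingers=[0.5,0.5,0.85,1,1,1],
  dp=[
    [0,0,0],
    [0,0,0],
    [0,0,0],
    [0,0,0],
    [0,0,0],
    [0,0,0],
  ],
  turn=[
    [0,0,0],
    [0,0,0],
    [0,0,0],
    [0,0,0],
    [0,0,0],
    [0,0,0],
  ],
)

```text
time_s: 23.77
position: [0.5399, 0.0239, 0.1081]
tcp_rot: [[-0.023, 0.509, 0.861], [0.027, 0.861, -0.508], [-0.999, 0.011, -0.034]]
force: [0.2, 0.8, 0.3]
opening: 0.958
```

```bash
python3 snap.py 26 wrist scene;python3 jh.py wrist26.npz; python3 jh.py scene26.npz|head -4
```

```text
t 23.7667 p [0.5399 0.0239 0.1081] yaw -30.56 x [-0.0232  0.0266 -0.9994] q [-10.   33.7  99.1   1.7  48.7  19.4] F [0.2 0.8 0.3] M [-0.15  0.11 -0.01] op 0.958
wrist26.npz 10578 captop z 0.1349 ctr [0.5408342  0.0242906  0.13415502] plane [-0.00370357 -0.0045282   0.1348413 ]
0.08 448 (array([0.54017186, 0.02404319]), np.float64(0.030734752284240028))
0.095 339 (array([0.54015609, 0.02393732]), np.float64(0.030848230098274813))
0.11 461 (array([0.54004558, 0.02382749]), np.float64(0.03337019003798971))
0.125 11117 (array([0.54126224, 0.02539739]), np.float64(0.024538060304995238))
scene26.npz 354 captop z 0.1361 ctr [0.5422655  0.02568888 0.13669908] plane [-0.00393825  0.00403653  0.13596658]
0.08 76 (array([0.54032748, 0.02407564]), np.float64(0.030593280270466403))
0.095 83 (array([0.54061532, 0.0240344 ]), np.float64(0.030444971672114123))
0.11 61 (array([0.5415181 , 0.02451061]), np.float64(0.031460465989348915))
```

View pics/wrist26.png

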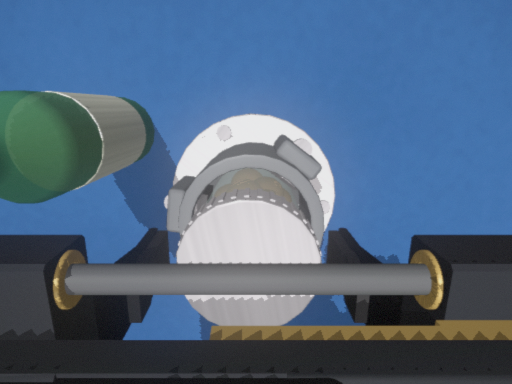

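The jar stands released, cap top 20 mm above its counter height, matching the holder's floor. Rising straight up.

Request:
send_rows(
  fingers=[1,1,1,1,1,1,1,1,1,1],
  dp=[
    [0,0,5],
    [0,0,18],
    [0,0,35],
    [0,0,60],
    [0,0,90],
    [0,0,120],
    [0,0,150],
    [0,0,180],
    [-20,-20,200],
    [-50,-50,210],
  ],
  turn=[
    [0,0,0],
    [0,0,0],
    [0,0,0],
    [0,0,0],
    [0,0,0],
    [0,0,0],
    [0,0,0],
    [0,0,0],
    [0,0,0],
    [0,0,0],
  ],
)

```text
time_s: 24.7
position: [0.4942, -0.0245, 0.3214]
tcp_rot: [[-0.014, 0.505, 0.863], [0.025, 0.863, -0.505], [-1.0, 0.014, -0.025]]
force: [0.3, -1.6, -0.6]
opening: 1.003
```

Request:
send_rows(
  fingers=[1,1,1,1,1,1,1,1],
  dp=[
    [-10,-35,0],
    [-10,-75,0],
    [-10,-115,0],
    [-10,-155,0],
    [-10,-195,0],
    [-10,-210,0],
    [-10,-210,0],
    [-10,-210,0],
  ],
  turn=[
    [0,0,0],
    [0,0,0],
    [0,0,0],
    [0,0,0],
    [0,0,0],
    [0,0,0],
    [0,0,0],
    [0,0,0],
  ],
)

```text
time_s: 25.37
position: [0.4838, -0.2346, 0.3212]
tcp_rot: [[-0.015, 0.507, 0.862], [0.027, 0.862, -0.506], [-1.0, 0.015, -0.026]]
force: [-0.3, 0.1, -0.7]
opening: 0.999
```

```bash
python3 snap.py 27 scene top wrist;python3 jh.py scene27.npz; python3 jh.py top27.npz; python3 - <<'E'
from h import *
for n in ["0","27"]:
  for v in ["scene","top"]:
    c=load(v+n+".npz");P=cloud(c);z=P[...,2]
    for nm,x,y,r,lo in [("mill",.35,-.3045,.045,.143),("tumb",.4085,-.425,.05,.122),("oil",.478,.1215,.04,.19),("mug",.736,.189,.06,.085),("squat",.75,-.195,.05,.068)]:
        q=P[(z>lo)&(z<lo+.02)&(np.hypot(P[...,0]-x,P[...,1]-y)<r)]
        if len(q)>5: print(n,v,nm,len(q),np.round((q.min(0)+q.max(0))/2,4))
E
```

```text
t 25.3667 p [ 0.4838 -0.2346  0.3212] yaw -30.44 x [-0.015   0.0265 -0.9995] q [-38.2  18.1  86.2   0.7  77.4  -7.9] F [-0.3  0.1 -0.7] M [-0.11  0.07  0.01] op 0.999
scene27.npz 460 captop z 0.1359 ctr [0.54099006 0.02508171 0.13649214] plane [-0.00586056  0.00893002  0.13585229]
0.08 76 (array([0.54075959, 0.02430015]), np.float64(0.030218656434449775))
0.095 79 (array([0.54033423, 0.02386732]), np.float64(0.03062171283112065))
0.11 61 (array([0.53952227, 0.02320317]), np.float64(0.033309255663811634))
0.125 525 (array([0.54278573, 0.02579395]), np.float64(0.024458033747621122))
top27.npz 510 captop z 0.1340 ctr [0.53915004 0.02327257 0.13457815] plane [0.00191749 0.0009261  0.13393333]
0.08 20 (array([0.5399416 , 0.02351817]), np.float64(0.0306654028962806))
0.125 563 (array([0.53910619, 0.02349678]), np.float64(0.023668572745073235))
0 scene mill 58 [ 0.3509 -0.3032  0.1471]
0 scene tumb 148 [ 0.4096 -0.4257  0.1286]
0 scene oil 99 [0.4787 0.1218 0.1973]
0 scene mug 331 [0.7369 0.1929 0.0925]
0 scene squat 564 [ 0.7506 -0.1936  0.0746]
0 top mill 101 [ 0.3498 -0.3047  0.147 ]
0 top tumb 171 [ 0.408  -0.4249  0.1277]
0 top oil 93 [0.4774 0.1211 0.1966]
0 top mug 197 [0.7353 0.1908 0.0916]
0 top squat 491 [ 0.749  -0.196   0.0742]
27 scene mill 62 [ 0.3513 -0.3035  0.1476]
27 scene tumb 149 [ 0.4088 -0.4249  0.1282]
27 scene oil 100 [0.4779 0.1217 0.1977]
27 scene mug 336 [0.7364 0.1933 0.0925]
27 scene squat 562 [ 0.7504 -0.1957  0.0744]
27 top oil 91 [0.4776 0.121  0.1974]
27 top mug 203 [0.7352 0.1904 0.0928]
27 top squat 492 [ 0.7497 -0.1959  0.0739]
```

View pics/scene27.png

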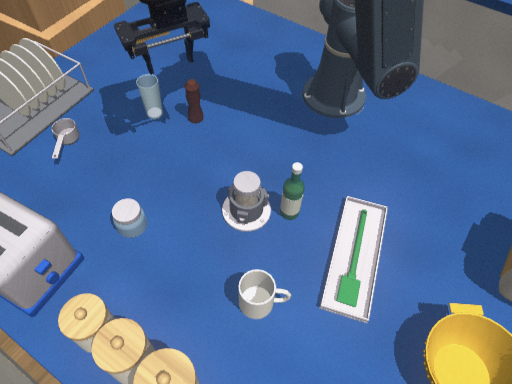

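View pics/top27.png

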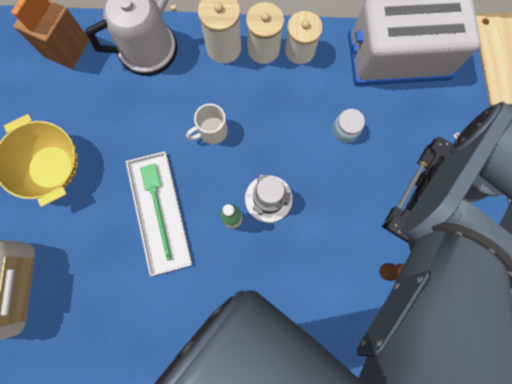

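The jar stands upright and home: cap top 0.134 in the top view, 20.2 mm above its reading on the counter. The spatula lies flat in the tray, and the other items read within about 1 mm of their starting places. Handing in.

```bash
python3 -c "
from rig import bot
print(bot.hand_in())"
```

```text
the job is handed in; nothing more can be done
None
```

The spatula is lying flat in the tray, and the walnut jar is twisted down into the holder, fully home and released. I handed the job in at about 25 s; no verdict is reported.

**Spatula:** I lifted it by the handle and laid it in the tray. The final pictures show it inside the walls and flat.

**Jar:** I gripped it by the cap and turned it clockwise only.
- **Lean on the way down:** partway in it leaned about 2.6°. I let go, wound the wrist back with the fingers clear, gripped it again level and finished the twist.
- **Depth:** in the last twist the fingers slid 3.6 mm down the cap while the jar stopped, so it is resting on the floor. The cap top is about 20 mm above its height on the counter (20.2 mm in the top view, 20.7 mm in the scene view), matching the holder's floor.
- **Upright:** the top view reads it within 0.1° and the scene view within 0.6°.

**Other things on the counter:** the bottle, mug, squat jar, mill and tumbler read within about 2 mm of where they started. In the last check the arm hid the mill and tumbler from the top camera, so those two were checked only in the scene view.

**Not measured:** I had no direct reading of the cap angle. I take it as still tight because it was only ever driven clockwise. The highest force I saw between moves was about 19 N.

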